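# Load the locked curing cabinet

## Robot

A 6-joint arm with a two-finger parallel gripper is mounted at the origin on the work surface. World frame = base frame: x ahead of the robot, y to its left, z up, the work surface at z = 0. Lengths are in m, angles in rad, forces in N, time in s.
With the tool pointing down it reaches from about 0.375 to 0.9 m from the base axis. Payload 3.1 kg.
Tool frame: the origin (TCP) lies between the finger pads; the fingertips stand 17 mm ahead of it and the grasp point (between the pads) lies 2 mm behind it (robot.nose_length is the distance from the TCP to the fingertips, in m); z points along the fingers, y is the line along which they close (so a half turn about z gives the same grasp; the last joint's range is limited). The gripper opens to 87 mm and grips with 3 to 60 N. Pads are 19 mm wide; open, the fingers measure 117 mm over their backs; the gripper's body (75 mm by 190 mm) begins 51 mm behind the grasp point.
Start: joints at [-1.304, 0.527, 1.433, -0, 1.181, -0.178], TCP at [0.27, -0.564, 0.24] pointing down, gripper open.
Joint ranges: [-3.08, 3.08], [-0.75, 2.2], [0.22, 2.44], [-1.43, 4.57], [0, 2.65], [-2.85, 2.85]. Speed limits (rad/s): [2.79, 2.79, 3.14, 3.14, 3.14, 3.14].

## Interface

Orientations are given as a unit quaternion [x, y, z, w].
In Python, from rig import robot, cams gives the robot as it stands.
- The arm moves only by the shell command python3 -m pendant 'ROWS' [FORCE]. ROWS is JSON, a list of rows, each an object with "jaw": the opening, from 0 (shut) to 1 (fully open); "linear": the shift along the tool's x, y, z in cm, a list of three; "twist": the turn about the tool's z in degrees. A call has 1 to 12 rows; each row shifts and turns the commanded pose from where the row before left it, along the tool's axes as they then stand; what a row does not reach is not made up. A row lasts 1/12 s, in which the tool goes at most 41.7 mm and 7.16 degrees, less where a joint would pass 70% of its speed; a pose out of reach is approached as far as the arm can. A call is refused whole if a number of a shift passes 4.17 or a number of a turn 7.16, either way. A call with a gripper value outside its range is refused whole. The fingers move at their own pace and stop on an object; FORCE is the grip in N (left out, the last holds). Time passes only in rows, so rows that do not move let the fingers close. It gives the time, the measured TCP pose, the force, the opening and the grip force at its end, in the units of the state.
- robot.get_obs(): the state, without advancing time (a new reading comes with each control period).
- cams.camera(name): name is "scene" or "top" or "wrist"; returns a dict with "color" (384x512x3 uint8, blue, green, red), "depth" (384x512 float32, m along the optical axis (not along the pixel's ray), 0 where there is no reading), "fov_y" (degrees; the focal length in pixels is half the picture's height over the tangent of half this angle, whatever the lens; pixels are square), "cx", "cy" (the principal point, pixels), "view" (4x4, takes a point from world to camera coordinates). Camera axes: x right, y down, z forward; pixel columns grow to the right and rows downward; lengths in m; the calibration is good to about 2 mm. A picture is of the moment at which its call begins.
- robot.hand_in(): hands the job in; it is judged then, once.
The state is a dict: "time": time; "q": joint angles; "joint_velocities": joint speeds; "joint_torque": joint torques, N m; "position": TCP position; "tool_rot": TCP orientation; "ft_force": force on the tool from outside, world axes, zero at the start; "moment": the same for the moment, N m; "grip_width": finger opening in m; "grip_force": force on a finger pad.
Only numpy, scipy, OpenCV 4.12 (cv2) and the standard library are available. Lean on these libraries where they do the work, as an engineer would, in place of code of your own. Each camera call takes 0.05 s, during which the arm holds its last target. There are 200 camera calls.

## Task

The small grey curing cabinet is locked: pull its toggle bat outward against the spring and flip it over to the other, free side, then press the white release button so that the tray pops out. Lay all the white domed blanks on the bench flat on the tray, domes up and side by side, push the tray fully home until it clicks, and flip the toggle back (again pulled out past its lock) until it has dropped in on the locked side. Leave the glass dish, wax block, tin and file where they lie.

Things in the scene. Friction and masses are not known exactly. Their poses are not given: they have to be found in the camera images.
- unit: Grey curing cabinet fixed to the bench, 170 (x) x 230 (y) x 95 mm high, turned up to 0.25 rad. Origin on the bench, x from -80 (front face, to the robot) to +90 mm. On its flat top, 48 mm behind the front: the toggle (y = -55 mm, right) and the round white release button (y = +60 mm, left); behind them an amber window 2 mm thick. The tray slides in a slot in its front.
- toggle_pivot (a point): Point on the cabinet's top face about which the bat swings; cabinet's axes. The bat swings about x: it leans right (-y, locked) or left (+y, free). Steel gate plates stand 8.5 mm before and behind the pivot (in x), 5 mm thick, 15 mm wide (y), 22 mm high; a cross pin through the bat catches on their sides unless the bat is pulled out.
- bat_tip (a point): Top end of the toggle bat, on its axis, 72 mm from the pivot when seated. z axis: outward along the bat. The bat is an aluminium rod 12 mm thick, graspable from 20 to 72 mm from the pivot; pinch it with fingers closing along the cabinet's x, pointing along the bat, fingertips 30 mm or more from the pivot to stay off the gate plates.
- toggle (a joint): Swing of the bat, rad: 0 = leaning 0.5 rad right (-y) of upright, LOCKED; 0.5 = upright; 1.0 = leaning 0.5 rad left (+y), FREE. Seated, it cannot leave either side (0.05 rad of play, 0.15 under 35 N). Let go half-way, its pin may rest on top of the gate plates. While locked it also blocks the release button, so the tray can neither be released nor latched.
- bat (a joint): How far the bat is pulled out along its own axis, m: 0 = seated, 0.012 = end stop. Spring: 4 N seated, 8 N fully out. It must be out by more than 0.007 (0.009 is good) to pass over the gate; let go at either end of the swing, the spring draws it back to 0.
- release (a joint): Release button, m pressed: 0 = up, 0.009 = fully down (1.4 N at first, 5 N at the bottom, a little more while it carries the latch). The latch lets go at about 0.0065. It dips and springs up by itself when the tray clicks home. When the toggle is locked it is stopped after about 1 mm (it gives 4 mm under 25 N, without releasing the tray).
- release_top (a point): Centre of the top face of the release button, a white disc 24 mm across, 14 mm above the cabinet's top when up; pressed straight down.
- tray (a joint): How far the tray is out, m, along the cabinet's -x: 0 = home and latched, 0.13 = fully out, where its spring (4 N at home, 1 N fully out) holds it; it glides out in about 1.5 s. To latch it, push it to about 0.002 beyond 0 (end stop at -0.004); it needs up to about 12 N in the last 20 mm.
- tray_floor (a point): Middle of the tray's inner floor, 24 mm above the bench; cabinet's axes; moves with the tray. Inner floor 130 (x) x 190 mm (y), bare aluminium. Side and rear rims 12 mm above the floor, 4 mm thick; in front the panel stands 38 mm above the floor. Fully out, the whole floor lies in front of the cabinet, its rear edge at the front face.
- tray_front (a point): Middle of the outer face of the dark push bar on the tray's front panel, 50 mm above the bench; moves with the tray; cabinet's axes: the place to push (towards +x). The bar is 100 mm wide, from 38 to 62 mm above the bench, and stands 16 mm off the panel (214 mm wide, 8 mm thick, 10 to 62 mm above the bench); home, the bar's face is 24 mm before the cabinet's front face.
- dish: Small clear glass bowl, 56 mm across, 28 mm high; bystander. Origin: centre of its underside, as for all following.
- waxblock: Dark green wax block 36 x 26 x 20 mm; bystander.
- tin: Plain aluminium tin, 40 mm across, 26 mm high; bystander.
- file: File with a round wooden handle, 265 mm long, 26 mm thick at the handle, lying along its x at the left; bystander.
- blank0: White glazed round blank with a domed top: 30 mm across, straight sides up to 14 mm, dome top at 22 mm, about 30 g; stands on its flat underside. Origin: centre of its underside, z up through the dome. None if absent: 3 to 5 of the five are there, standing on the bench right of the cabinet.
- blank1: White glazed round blank with a domed top: 30 mm across, straight sides up to 14 mm, dome top at 22 mm, about 30 g; stands on its flat underside. Origin: centre of its underside, z up through the dome. None if absent: 3 to 5 of the five are there, standing on the bench right of the cabinet.
- blank2: White glazed round blank with a domed top: 30 mm across, straight sides up to 14 mm, dome top at 22 mm, about 30 g; stands on its flat underside. Origin: centre of its underside, z up through the dome. None if absent: 3 to 5 of the five are there, standing on the bench right of the cabinet.
- blank3: White glazed round blank with a domed top: 30 mm across, straight sides up to 14 mm, dome top at 22 mm, about 30 g; stands on its flat underside. Origin: centre of its underside, z up through the dome. None if absent: 3 to 5 of the five are there, standing on the bench right of the cabinet.
- blank4: White glazed round blank with a domed top: 30 mm across, straight sides up to 14 mm, dome top at 22 mm, about 30 g; stands on its flat underside. Origin: centre of its underside, z up through the dome. None if absent: 3 to 5 of the five are there, standing on the bench right of the cabinet.
Not all that is in view belongs to the job. Leave any pink or red look-alike of the blank3 alone.

How it is judged:
By the outcome, as a careful person would: the job done as asked, in the order asked, and still so for the second after the job is handed in, with the robot touching nothing.
Of blank0, blank1, blank2, blank3, blank4 only 3 to 5 are there at a start; the rules pass over those that are not, and their reading is None.
At some moment in a run one of blank0, blank1, blank2, blank3, blank4 may be knocked a few centimetres aside while the robot is not near it.
Once in a run the grip may slacken for a moment while it holds something.
It also fails if it takes over 210 s, if anything falls off the work surface, if the arm or the gripper's body presses on something with over 40 N, if the wrist force passes 120 N, or if a joint passes its speed limit or range.

## Working session

There is one attempt and no reset: what is moved stays moved. The work goes in short steps, Python scripts to look and compute and a shell command to move; the robot and the scene stay as the last step left them, time stands still between calls to the robot, and variables do not carry over. Pictures are saved under pics/ and viewed, at most 14 in all, crops included, and the job is handed in when it is done.

```bash
ls; mkdir -p pics; cat > h.py <<'E'
import numpy as np, cv2
from rig import robot, cams
from scipy.spatial.transform import Rotation as R
np.set_printoptions(precision=4,suppress=True)
def cam(n):
    c=cams.camera(n); h=c["color"].shape[0]
    c["f"]=h/2/np.tan(np.radians(c["fov_y"])/2); c["inv"]=np.linalg.inv(c["view"]); return c
def cloud(c):
    d=c["depth"]; v,u=np.mgrid[:d.shape[0],:d.shape[1]]
    P=np.stack([(u-c["cx"])*d/c["f"],(v-c["cy"])*d/c["f"],d,np.ones_like(d)],-1)@c["inv"].T
    P=P[...,:3]; P[d==0]=np.nan; return P
def proj(c,p):
    q=c["view"]@np.r_[p,1]; return q[:2]/q[2]*c["f"]+[c["cx"],c["cy"]]
def tool():
    o=robot.get_obs(); return np.array(o["position"]),R.from_quat(o["tool_rot"])
def to(p,yaw=None):
    """cm in tool axes from the present TCP to p"""
    t,r=tool(); print("tool cm",r.inv().apply(np.array(p)-t)*100)
E
python3 - <<'E'
from h import *
for n in("top","scene"):
    c=cam(n); cv2.imwrite(f"pics/{n}0.png",cv2.resize(c["color"],(800,600),interpolation=cv2.INTER_CUBIC)); print(n,c["f"],c["cx"],c["cy"],c["inv"])
    np.savez(f"{n}0.npz",P=cloud(c),color=c["color"],view=c["view"],f=c["f"])
t,r=tool();print(t,r.as_matrix())
E
```

```text
pics
top 454.7204071840819 252.35771978590208 190.77473056107812 [[ 0.0202 -0.9983  0.0548  0.4444]
 [-0.9995 -0.0189  0.0255  0.0179]
 [-0.0244 -0.0552 -0.9982  1.3422]
 [ 0.      0.      0.      1.    ]]
scene 421.11230252774396 251.09883124702623 193.40275893091942 [[ 0.6791  0.3945 -0.619   1.2491]
 [ 0.734  -0.3774  0.5647 -0.6091]
 [-0.0108 -0.8378 -0.5458  0.74  ]
 [ 0.      0.      0.      1.    ]]
[ 0.2693 -0.5633  0.2387] [[ 0.9023  0.4312 -0.0005]
 [ 0.4312 -0.9023  0.0018]
 [ 0.0003 -0.0019 -1.    ]]
```

View pics/top0.png

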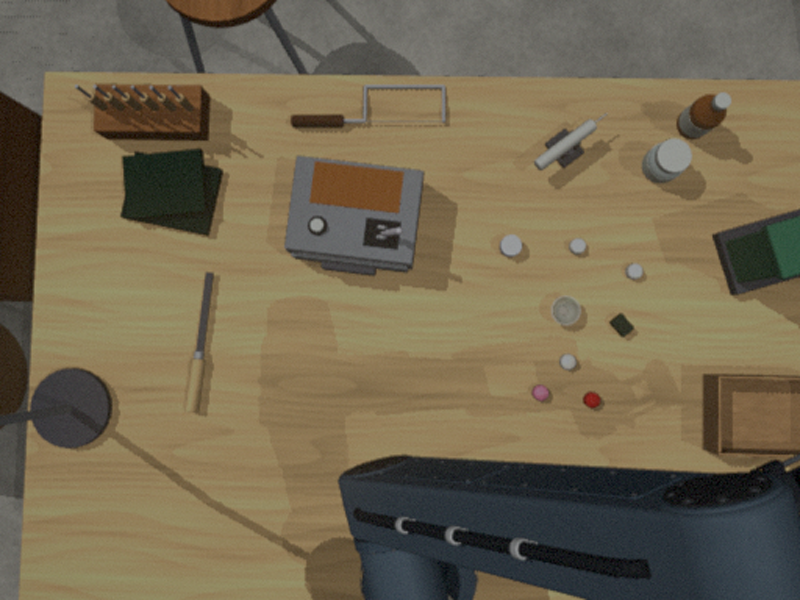

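View pics/scene0.png

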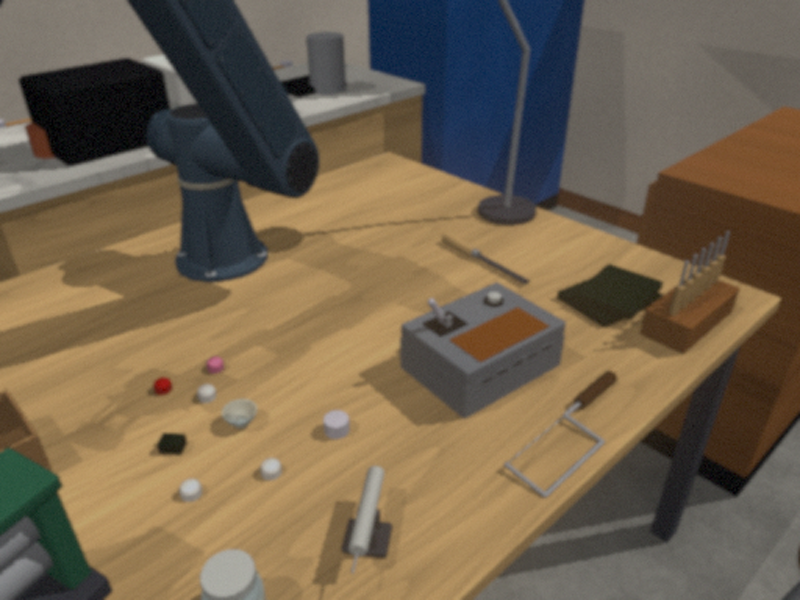

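Top view (800×600 px): cabinet at (355,213) with the bat at (388,234) leaning right and the button at (317,225). There are three white blanks, at (578,246), (634,271) and (568,362). The larger disc at (511,245) is the tin. The pink (541,393) and red (592,400) ones are look-alikes. Dish is at (566,311), wax block at (622,325).

```bash
python3 - <<'E'
from h import *
d=np.load("top0.npz");P=d["P"];col=d["color"]
s=512/800
# cabinet top
m=(abs(P[...,2]-.095)<.006); 
sub=np.zeros_like(m); sub[int(140*s):int(290*s),int(270*s):int(440*s)]=1
m&=sub; m=cv2.morphologyEx(m.astype(np.uint8),cv2.MORPH_CLOSE,np.ones((9,9)))
pts=P[(m>0)&(abs(P[...,2]-.095)<.006)]
r=cv2.minAreaRect(pts[:,:2].astype(np.float32)*1000);print("cab",r,cv2.boxPoints(r), np.median(pts[:,2]))
for n,(u,v) in dict(b=(578,246),b2=(634,271),b3=(568,362),tin=(511,245),dish=(566,311),pink=(541,393),red=(592,400)).items():
    u,v=int(u*s),int(v*s); w=P[v-12:v+13,u-12:u+13].reshape(-1,3); w=w[w[:,2]>.009]
    c,rad=cv2.minEnclosingCircle((w[:,:2]*1000).astype(np.float32)); print(n,w[:,:2].mean(0),np.array(c),rad,w[:,2].max(), np.median(w[:,2]))
# bat / button above the top
q=sub&(P[...,2]>.103); k,l,st,ce=cv2.connectedComponentsWithStats(q.astype(np.uint8))
for i in range(1,k):
    w=P[l==i]; print(st[i],w.mean(0),w[w[:,2].argmax()],w.min(0),w.max(0))
E
```

```text
cab ((670.3977661132812, 125.58305358886719), (229.87350463867188, 170.70120239257812), 83.8798599243164) [[573.2798  20.4009]
 [743.0081   2.2018]
 [767.5157 230.7652]
 [597.7875 248.9643]] 0.09591444687558282
b [ 0.6224 -0.2867] [ 622.9055 -288.0487] 14.870196342468262 0.02724768110591569 0.0202221200329622
b2 [ 0.5767 -0.3922] [ 577.7126 -393.2393] 15.2542085647583 0.030732229302310454 0.01976436649516189
b3 [ 0.4069 -0.2703] [ 406.73   -271.5738] 14.666281700134277 0.03029238788765043 0.020285525756113865
tin [ 0.62   -0.1617] [ 620.7389 -162.434 ] 19.69129753112793 0.03488032873148228 0.026512329737436113
dish [ 0.5023 -0.2662] [ 501.6005 -263.8431] 27.11026954650879 0.033461145640932166 0.02058400126429838
pink [ 0.3488 -0.2204] [ 335.1121 -217.8268] 28.332843780517578 0.028322620844778212 0.019766404491190714
red [ 0.3382 -0.315 ] [ 337.4818 -315.9744] 15.48507022857666 0.02794145770257317 0.020295414408794454
[210 112   1   1   1] [0.728  0.1709 0.1035] [0.728  0.1709 0.1035] [0.728  0.1709 0.1035] [0.728  0.1709 0.1035]
[189 114   1   1   1] [0.7214 0.2289 0.1042] [0.7214 0.
[... 498 characters left out ...]
8 0.1147 0.1035]
[230 130   1   1   1] [0.6788 0.1145 0.1033] [0.6788 0.1145 0.1033] [0.6788 0.1145 0.1033] [0.6788 0.1145 0.1033]
[199 139   9  10  65] [0.6395 0.188  0.1087] [0.6369 0.1975 0.1138] [0.6272 0.1767 0.1032] [0.6527 0.1993 0.1138]
[231 143   1   1   1] [0.6428 0.1109 0.1032] [0.6428 0.1109 0.1032] [0.6428 0.1109 0.1032] [0.6428 0.1109 0.1032]
[241 144  17   9  91] [0.6261 0.062  0.1296] [0.6187 0.0434 0.1612] [0.6167 0.0383 0.1032] [0.6393 0.0823 0.1612]
[232 147   1   1   1] [0.6318 0.1079 0.1031] [0.6318 0.1079 0.1031] [0.6318 0.1079 0.1031] [0.6318 0.1079 0.1031]
[258 162   1   1   1] [0.5915 0.0357 0.104 ] [0.5915 0.0357 0.104 ] [0.5915 0.0357 0.104 ] [0.5915 0.0357 0.104 ]
```

```bash
python3 -m pendant '[{"jaw":1,"linear":[0,0,0],"twist":-6.5},{"jaw":1,"linear":[0,0,0],"twist":-6.5},{"jaw":1,"linear":[0,0,0],"twist":-6.5},{"jaw":1,"linear":[0,0,0],"twist":-6.5},{"jaw":1,"linear":[0,0,0],"twist":-6.5},{"jaw":1,"linear":[0,0,0],"twist":-6.5},{"jaw":1,"linear":[0,0,0],"twist":-6.5},{"jaw":1,"linear":[0,0,0],"twist":-6.5},{"jaw":1,"linear":[0,0,0],"twist":-6.5}]'
cat >> h.py <<'E'
YAW=-0.107; O=np.array([.6654,.1261])
def W(x,y,z):
    c,s=np.cos(YAW),np.sin(YAW); return np.array([O[0]+c*x-s*y,O[1]+s*x+c*y,z])
def L(p):
    c,s=np.cos(YAW),np.sin(YAW); d=np.array(p[:2])-O; return np.array([c*d[0]+s*d[1],-s*d[0]+c*d[1],p[2]])
def yawerr():
    a=R.from_quat(robot.get_obs()["tool_rot"]).as_matrix()[:,1]; e=np.degrees(np.arctan2(a[1],a[0])-YAW); print("tool y rel cab x deg",e)
E
python3 - <<'E'
from h import *
yawerr(); to(W(-.032,-.0818,.20)); print(tool()[1].as_matrix(),robot.get_obs()["ft_force"])
E
```

```text
time: 0.85
position: [0.2694, -0.5635, 0.2389]
tool_rot: [0.741, 0.671, 0.0, -0.001]
ft_force: [0.2, 0.8, 0.2]
grip_width: 0.0872
grip_force: 0.0
tool y rel cab x deg 0.4953078355924673
tool cm [64.3542 29.3691  3.9621]
[[ 0.0982  0.9952 -0.0003]
 [ 0.9952 -0.0982  0.0013]
 [ 0.0013 -0.0005 -1.    ]] [0.2337 0.7672 0.2418]
```

```bash
python3 -m pendant '[{"jaw":1,"linear":[3.57,1.63,0],"twist":0},{"jaw":1,"linear":[3.57,1.63,0],"twist":0},{"jaw":1,"linear":[3.57,1.63,0],"twist":0},{"jaw":1,"linear":[3.57,1.63,0],"twist":0},{"jaw":1,"linear":[3.57,1.63,0],"twist":0},{"jaw":1,"linear":[3.57,1.63,0],"twist":0},{"jaw":1,"linear":[3.57,1.63,0],"twist":0},{"jaw":1,"linear":[3.57,1.63,0],"twist":0},{"jaw":1,"linear":[3.57,1.63,0],"twist":0},{"jaw":1,"linear":[3.57,1.63,0],"twist":0},{"jaw":1,"linear":[3.57,1.63,0],"twist":0},{"jaw":1,"linear":[3.57,1.63,0],"twist":0}]' >/dev/null
python3 -m pendant '[{"jaw":1,"linear":[3.57,1.63,0],"twist":0},{"jaw":1,"linear":[3.57,1.63,0],"twist":0},{"jaw":1,"linear":[3.57,1.63,0],"twist":0},{"jaw":1,"linear":[3.57,1.63,0],"twist":0},{"jaw":1,"linear":[3.57,1.63,0],"twist":0},{"jaw":1,"linear":[3.57,1.63,0],"twist":0.5},{"jaw":1,"linear":[0,0,0],"twist":0},{"jaw":1,"linear":[0,0,0],"twist":0}]'
python3 - <<'E'
from h import *
yawerr(); to(W(-.032,-.0818,.142))
c=cam("wrist"); P=cloud(c); cv2.imwrite("pics/w1.png",c["color"])
for p in [W(-.032,-.0895,.158),W(-.032,-.055,.095),W(-.032,.06,.109)]: print(proj(c,p))
l=P.reshape(-1,3); l=np.array([L(p) for p in l[np.nan_to_num(l[:,2])>.12]]); 
for z in (.125,.135,.145,.155):
    k=l[abs(l[:,2]-z)<.004]; k=k[(abs(k[:,0]+.03)<.03)&(abs(k[:,1]+.075)<.03)]; print(z,len(k),k.min(0),k.max(0)) if len(k) else 0
E
```

```text
time: 2.52
position: [0.6282, 0.0469, 0.2387]
tool_rot: [0.744, 0.668, -0.0, -0.0]
ft_force: [-0.2, -0.9, -0.6]
grip_width: 0.087
grip_force: 0.0
tool y rel cab x deg -0.09423483800291076
tool cm [ 0.0959 -0.3371  9.674 ]
[247.6225 214.1371]
[248.6581 156.6674]
[247.7115  15.9645]
0.125 95 [-0.0374 -0.0677  0.1211] [-0.0261 -0.0588  0.1289]
0.135 99 [-0.0377 -0.0747  0.1311] [-0.0262 -0.0642  0.1388]
0.145 108 [-0.0376 -0.0794  0.141 ] [-0.0262 -0.0697  0.149 ]
0.155 207 [-0.0373 -0.0886  0.151 ] [-0.0263 -0.0751  0.159 ]
```

View pics/w1.png

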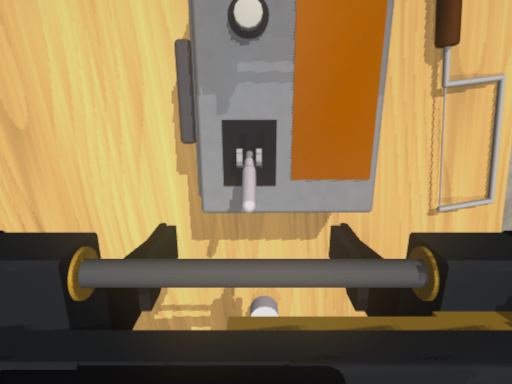

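Wrist view: bat tip at (248,207), gate at (248,157), button at (248,14), all where the model predicts. Descending.

```bash
python3 -m pendant '[{"jaw":1,"linear":[0.1,-0.34,2],"twist":0},{"jaw":1,"linear":[0,0,2.5],"twist":0},{"jaw":1,"linear":[0,0,2.5],"twist":0},{"jaw":0.6,"linear":[0,0,2],"twist":0},{"jaw":0.3,"linear":[0,0,0.67],"twist":0},{"jaw":0,"linear":[0,0,0],"twist":0},{"jaw":0,"linear":[0,0,0],"twist":0},{"jaw":0,"linear":[0,0,0],"twist":0},{"jaw":0,"linear":[0,0,0],"twist":0},{"jaw":0,"linear":[0,0,0],"twist":0},{"jaw":0,"linear":[0,0,0],"twist":0},{"jaw":0,"linear":[0,0,0],"twist":0}]' 35
python3 - <<'E'
from h import *
yawerr(); to(W(-.032,-.0818,.142))
E
```

```text
time: 3.57
position: [0.6251, 0.0462, 0.1435]
tool_rot: [0.746, 0.666, 0.0, 0.0]
ft_force: [0.2, -0.9, 0.0]
grip_width: 0.0352
grip_force: 0.0
tool y rel cab x deg -0.3149085045057227
tool cm [ 0.191  -0.0424  0.1547]
```

```bash
python3 -m pendant '[{"jaw":0,"linear":[0,0,0],"twist":0},{"jaw":0,"linear":[0,0,0],"twist":0},{"jaw":0,"linear":[0,0,0],"twist":0},{"jaw":0,"linear":[0,0,0],"twist":0},{"jaw":0,"linear":[0,0,0],"twist":0},{"jaw":0,"linear":[0,0,0],"twist":0}]' 
python3 -m pendant '[{"jaw":0,"linear":[-0.1,0,-0.18],"twist":0},{"jaw":0,"linear":[-0.1,0,-0.18],"twist":0},{"jaw":0,"linear":[-0.1,0,-0.18],"twist":0},{"jaw":0,"linear":[-0.1,0,-0.18],"twist":0},{"jaw":0,"linear":[-0.1,0,-0.19],"twist":0},{"jaw":0,"linear":[0,0,0],"twist":0},{"jaw":0,"linear":[0,0,0],"twist":0}]'
python3 - <<'E'
from h import *
t,r=tool(); print(L(t))
th=np.linspace(-.5,.5,13)
p=L(t)+[0,0,.002]; d=p-[-.032,-.055,.095]; print("r",np.hypot(d[1],d[2]),"ang",np.arctan2(d[1],d[2]))
E
```

```text
time: 4.07
position: [0.6246, 0.0462, 0.1428]
tool_rot: [0.746, 0.666, -0.0, -0.0]
ft_force: [-0.8, -0.3, 0.9]
grip_width: 0.0107
grip_force: 35.0
time: 4.65
position: [0.6239, 0.0415, 0.1516]
tool_rot: [0.746, 0.666, -0.0, -0.0]
ft_force: [1.9, 4.3, -7.7]
grip_width: 0.0105
grip_force: 35.0
[-0.0322 -0.0886  0.1516]
r 0.06755384864224216 ang -0.5198306495015808
```

```bash
python3 -m pendant '[{"jaw":0,"linear":[0.3,0,-0.16],"twist":0},{"jaw":0,"linear":[0.3,0,-0.15],"twist":0},{"jaw":0,"linear":[0.32,0,-0.13],"twist":0},{"jaw":0,"linear":[0.32,0,-0.12],"twist":0},{"jaw":0,"linear":[0.32,0,-0.1],"twist":0},{"jaw":0,"linear":[0.33,0,-0.08],"twist":0},{"jaw":0,"linear":[0.33,0,-0.06],"twist":0},{"jaw":0,"linear":[0.33,0,-0.05],"twist":0},{"jaw":0,"linear":[0.33,0,-0.03],"twist":0},{"jaw":0,"linear":[0.33,0,-0.01],"twist":0},{"jaw":0,"linear":[0,0,0],"twist":0}]' 
python3 - <<'E'
from h import *
t,r=tool(); print(L(t))
p=L(t)+[0,0,.002]; d=p-[-.032,-.055,.095]; print("r",np.hypot(d[1],d[2]),"ang",np.arctan2(d[1],d[2]))
E
```

```text
time: 5.57
position: [0.6289, 0.0743, 0.1623]
tool_rot: [0.746, 0.666, 0.002, 0.001]
ft_force: [0.2, -0.4, -0.6]
grip_width: 0.0007
grip_force: 0.2
[-0.0307 -0.0554  0.1623]
r 0.06933931779517188 ang -0.005959238781103039
```

The gripper is empty, so the bat slipped out. Looking at where it is now.

```bash
python3 - <<'E'
from h import *
c=cam("scene"); u,v=proj(c,W(-.032,-.055,.15)).astype(int); print(u,v)
a=cv2.resize(c["color"][v-50:v+50,u-65:u+65],(780,600),interpolation=cv2.INTER_CUBIC)
cv2.imwrite("pics/s2.png",a)
E
```

```text
284 189
```

View pics/s2.png

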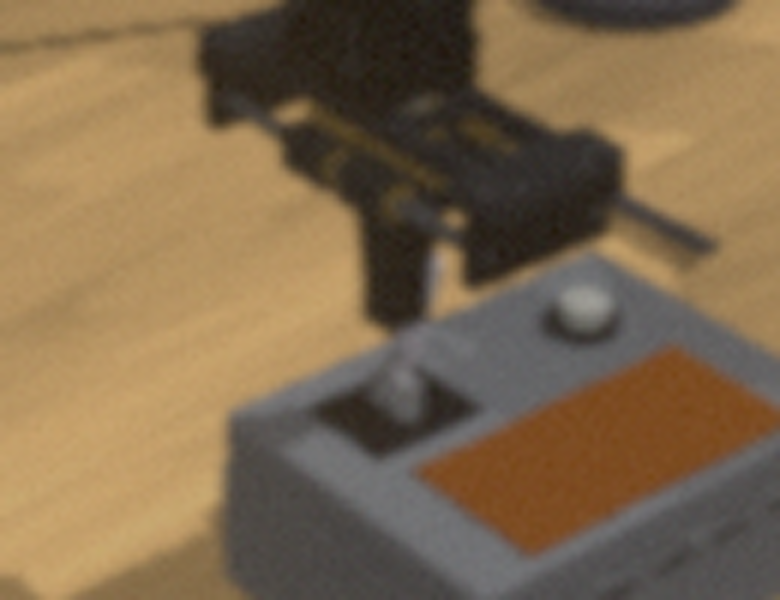

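```bash
python3 -m pendant '[{"jaw":0,"linear":[-0.5,0,-2],"twist":0},{"jaw":0,"linear":[-1.5,0,-3.5],"twist":0},{"jaw":0.3,"linear":[-1.5,0,-3.5],"twist":0},{"jaw":0.6,"linear":[-2,0,-1],"twist":0},{"jaw":1,"linear":[0,0,0],"twist":0},{"jaw":1,"linear":[0,0,0],"twist":0}]' 
cat > bat.py <<'E'
from h import *
c=cam("wrist"); P=cloud(c).reshape(-1,3); l=np.array([L(p) for p in P[np.nan_to_num(P[:,2])>.10]])
l=l[(abs(l[:,0]+.032)<.012)&(abs(l[:,1]+.055)<.06)&(l[:,2]<.18)]
for z in np.arange(.12,.176,.01):
    k=l[abs(l[:,2]-z)<.004]
    if len(k)>3: print(z,len(k),k.min(0),k.max(0))
t,r=tool(); print(L(t)); yawerr()
E
python3 bat.py
```

```text
time: 6.12
position: [0.6225, 0.0183, 0.2625]
tool_rot: [0.746, 0.665, 0.002, 0.001]
ft_force: [-0.7, 0.5, -0.6]
grip_width: 0.0191
grip_force: 0.0
0.12 159 [-0.0439 -0.0585  0.116 ] [-0.0203 -0.0441  0.1213]
0.13 20 [-0.0372 -0.0498  0.1273] [-0.0276 -0.0462  0.1339]
0.14 27 [-0.0378 -0.0477  0.1371] [-0.0261 -0.0418  0.1436]
0.15000000000000002 30 [-0.0374 -0.0457  0.1461] [-0.0261 -0.0402  0.1539]
0.16000000000000003 35 [-0.0372 -0.0431  0.1563] [-0.0263 -0.0384  0.1638]
0.17000000000000004 197 [-0.0377 -0.0406  0.166 ] [-0.0264 -0.0298  0.1721]
[-0.0321 -0.1111  0.261 ]
tool y rel cab x deg -0.3726154547330769
```

Bat stands about 0.24 rad left of upright with its pin resting on the gate (tip z 0.172). I'll re-grip it there and finish the swing.

```bash
python3 -m pendant '[{"jaw":1,"linear":[3.55,0,0],"twist":0},{"jaw":1,"linear":[3.55,0,0],"twist":0},{"jaw":1,"linear":[0,0,0],"twist":0},{"jaw":1,"linear":[0,0,3],"twist":0},{"jaw":1,"linear":[0,0,3],"twist":0},{"jaw":0.8,"linear":[0,0,3],"twist":0},{"jaw":0.4,"linear":[0,0,1.8],"twist":0},{"jaw":0,"linear":[0,0,0],"twist":0},{"jaw":0,"linear":[0,0,0],"twist":0},{"jaw":0,"linear":[0,0,0],"twist":0},{"jaw":0,"linear":[0,0,0],"twist":0},{"jaw":0,"linear":[0,0,0],"twist":0}]' 40 >/dev/null
python3 -m pendant '[{"jaw":0,"linear":[0,0,0],"twist":0},{"jaw":0,"linear":[0,0,0],"twist":0},{"jaw":0,"linear":[0,0,0],"twist":0},{"jaw":0,"linear":[0,0,0],"twist":0},{"jaw":0,"linear":[0,0,0],"twist":0},{"jaw":0,"linear":[0,0,0],"twist":0},{"jaw":0,"linear":[0,0,0],"twist":0}]'
python3 - <<'E'
from h import *
t,r=tool(); print(L(t))
p=L(t)+[0,0,.002]; d=p-[-.032,-.055,.095]; print("r",np.hypot(d[1],d[2]),"ang",np.arctan2(d[1],d[2]))
E
```

```text
time: 7.75
position: [0.6292, 0.0891, 0.1532]
tool_rot: [0.746, 0.666, -0.0, -0.0]
ft_force: [-2.5, 0.0, 3.9]
grip_width: 0.0109
grip_force: 40.0
[-0.032  -0.0407  0.1532]
r 0.061853788886409494 ang 0.2334999254584694
```

```bash
python3 -m pendant '[{"jaw":0,"linear":[0.06,0,-0.24],"twist":0},{"jaw":0,"linear":[0.22,0,0.06],"twist":0},{"jaw":0,"linear":[0.22,0,0.07],"twist":0},{"jaw":0,"linear":[0.22,0,0.08],"twist":0},{"jaw":0,"linear":[0.22,0,0.08],"twist":0},{"jaw":0,"linear":[0.21,0,0.09],"twist":0},{"jaw":0,"linear":[0.21,0,0.09],"twist":0},{"jaw":0,"linear":[0.2,0,0.1],"twist":0},{"jaw":0,"linear":[0.2,0,0.1],"twist":0},{"jaw":0,"linear":[0,0,0],"twist":0}]' 
python3 -m pendant '[{"jaw":0,"linear":[-0.2,0,0.36],"twist":0},{"jaw":0,"linear":[-0.2,0,0.36],"twist":0},{"jaw":0,"linear":[0,0,0],"twist":0},{"jaw":0.5,"linear":[0,0,0],"twist":0},{"jaw":0.5,"linear":[0,0,0],"twist":0},{"jaw":0.7,"linear":[0,0,0],"twist":0},{"jaw":0.7,"linear":[0,0,-2],"twist":0},{"jaw":0.7,"linear":[0,0,-4],"twist":0},{"jaw":0.7,"linear":[-3,0,-2.5],"twist":0},{"jaw":0.7,"linear":[-3,0,0],"twist":0},{"jaw":0.7,"linear":[0,0,0],"twist":0}]' 
python3 bat.py
```

```text
time: 8.58
position: [0.6308, 0.1037, 0.1476]
tool_rot: [0.745, 0.667, -0.003, 0.001]
ft_force: [-1.7, -8.4, -2.4]
grip_width: 0.0108
grip_force: 40.0
time: 9.5
position: [0.6261, 0.0386, 0.2287]
tool_rot: [0.747, 0.665, 0.001, 0.003]
ft_force: [0.2, -0.3, -0.4]
grip_width: 0.0553
grip_force: 0.0
0.12 182 [-0.0428 -0.0588  0.116 ] [-0.0213 -0.0392  0.1237]
0.13 61 [-0.0373 -0.0412  0.126 ] [-0.0263 -0.0337  0.1333]
0.14 76 [-0.0376 -0.0364  0.1361] [-0.0264 -0.0278  0.1439]
0.15000000000000002 91 [-0.0377 -0.0306  0.1463] [-0.0265 -0.0147  0.154 ]
0.16000000000000003 197 [-0.0368 -0.0258  0.156 ] [-0.0266 -0.0147  0.1605]
[-0.0308 -0.0891  0.2273]
tool y rel cab x deg -0.5151721701886408
```

```bash
python3 -m pendant '[{"jaw":0,"linear":[3.73,-0.12,0],"twist":0.4},{"jaw":0,"linear":[3.73,0,0],"twist":0},{"jaw":0,"linear":[3.73,0,0],"twist":0},{"jaw":0,"linear":[3.73,0,0],"twist":0},{"jaw":0,"linear":[0,0,0],"twist":0},{"jaw":0,"linear":[0,0,3],"twist":0},{"jaw":0,"linear":[0,0,3],"twist":0},{"jaw":0,"linear":[0,0,2.5],"twist":0},{"jaw":0,"linear":[0,0,0],"twist":0},{"jaw":0,"linear":[0,0,0],"twist":0}]' 
python3 - <<'E'
from h import *
to(W(-.032,.060,.1258))
E
```

```text
time: 10.38
position: [0.6393, 0.1916, 0.1392]
tool_rot: [0.748, 0.664, -0.002, -0.002]
ft_force: [0.6, 0.4, 0.2]
grip_width: 0.0042
grip_force: 0.0
tool cm [-0.2278  0.1081  1.3357]
```

Now press: 1.3 cm to touch plus about 0.85 cm.

```bash
python3 -m pendant '[{"jaw":0,"linear":[-0.2,0.1,0.8],"twist":0},{"jaw":0,"linear":[0,0,0.5],"twist":0},{"jaw":0,"linear":[0,0,0.2],"twist":0},{"jaw":0,"linear":[0,0,0.2],"twist":0},{"jaw":0,"linear":[0,0,0.2],"twist":0},{"jaw":0,"linear":[0,0,0.2],"twist":0},{"jaw":0,"linear":[0,0,0.05],"twist":0},{"jaw":0,"linear":[0,0,0],"twist":0}]' 
python3 -m pendant '[{"jaw":0,"linear":[0,0,0],"twist":0},{"jaw":0,"linear":[0,0,0],"twist":0},{"jaw":0,"linear":[0,0,-2],"twist":0},{"jaw":0,"linear":[0,0,-4],"twist":0},{"jaw":0,"linear":[0,0,-4],"twist":0},{"jaw":0,"linear":[0,0,-3],"twist":0},{"jaw":0,"linear":[0,0,0],"twist":0},{"jaw":0,"linear":[0,0,0],"twist":0},{"jaw":0,"linear":[0,0,0],"twist":0},{"jaw":1,"linear":[0,0,0],"twist":0},{"jaw":1,"linear":[0,0,0],"twist":0},{"jaw":1,"linear":[0,0,0],"twist":0}]' 
python3 - <<'E'
from h import *
c=cam("top"); cv2.imwrite("pics/t3.png",cv2.resize(c["color"],(800,600),interpolation=cv2.INTER_CUBIC)); np.savez("top3.npz",P=cloud(c))
E
```

```text
time: 11.05
position: [0.642, 0.189, 0.1207]
tool_rot: [0.748, 0.664, 0.001, 0.001]
ft_force: [-1.2, -0.8, 5.4]
grip_width: 0.0007
grip_force: 2.5
time: 12.05
position: [0.6407, 0.189, 0.2479]
tool_rot: [0.748, 0.664, -0.001, -0.001]
ft_force: [-0.3, 0.4, -0.3]
grip_width: 0.0131
grip_force: 0.0
```

View pics/t3.png

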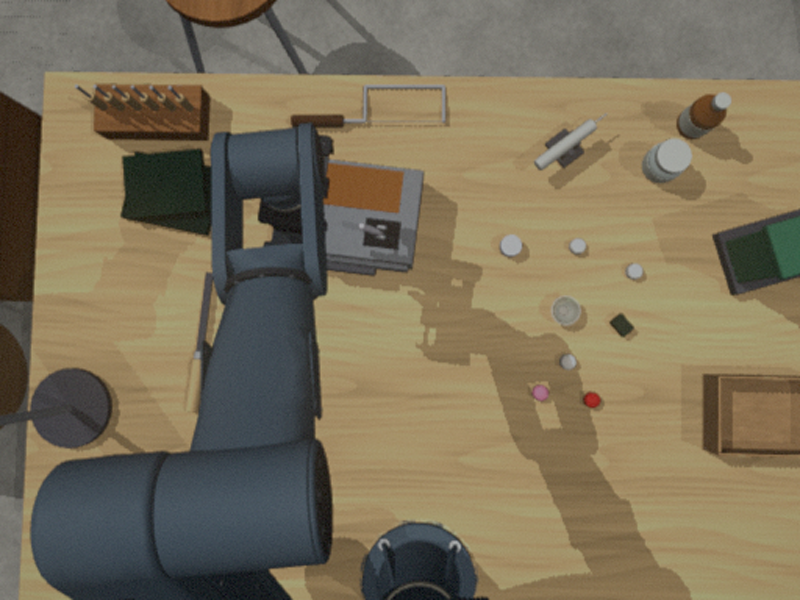

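Bat is on the left but the tray is still home: I pressed only about 5 mm. Pressing 3–4 mm deeper.

```bash
python3 -m pendant '[{"jaw":0,"linear":[0,0,0],"twist":0},{"jaw":0,"linear":[0,0,4],"twist":0},{"jaw":0,"linear":[0,0,4],"twist":0},{"jaw":0,"linear":[0,0,3],"twist":0},{"jaw":0,"linear":[0,0,1],"twist":0},{"jaw":0,"linear":[0,0,0.4],"twist":0},{"jaw":0,"linear":[0,0,0.4],"twist":0},{"jaw":0,"linear":[0,0,0.3],"twist":0},{"jaw":0,"linear":[0,0,0.3],"twist":0},{"jaw":0,"linear":[0,0,0],"twist":0},{"jaw":0,"linear":[0,0,0],"twist":0},{"jaw":0,"linear":[0,0,0],"twist":0}]' 
python3 - <<'E'
from h import *
o=robot.get_obs(); print(o["position"],o["ft_force"])
E
python3 -m pendant '[{"jaw":0,"linear":[0,0,0],"twist":0},{"jaw":0,"linear":[0,0,-2],"twist":0},{"jaw":0,"linear":[0,0,-4],"twist":0},{"jaw":0,"linear":[0,0,-4],"twist":0},{"jaw":1,"linear":[-4,0,-3],"twist":0},{"jaw":1,"linear":[-4,0,0],"twist":0},{"jaw":1,"linear":[-4,0,0],"twist":0},{"jaw":1,"linear":[-4,0,0],"twist":0},{"jaw":1,"linear":[-4,0,0],"twist":0},{"jaw":1,"linear":[-4,0,0],"twist":0},{"jaw":1,"linear":[-4,0,0],"twist":0},{"jaw":1,"linear":[-4,0,0],"twist":0}]' 
python3 -m pendant '[{"jaw":1,"linear":[-4,0,0],"twist":0},{"jaw":1,"linear":[-4,0,0],"twist":0},{"jaw":1,"linear":[-4,0,0],"twist":0},{"jaw":1,"linear":[0,0,0],"twist":0},{"jaw":1,"linear":[0,0,0],"twist":0},{"jaw":1,"linear":[0,0,0],"twist":0}]' 
python3 - <<'E'
from h import *
c=cam("top"); cv2.imwrite("pics/t4.png",cv2.resize(c["color"],(800,600),interpolation=cv2.INTER_CUBIC)); np.savez("top4.npz",P=cloud(c))
E
```

```text
time: 13.1
position: [0.6422, 0.1892, 0.1175]
tool_rot: [0.748, 0.664, 0.001, 0.001]
ft_force: [-3.5, -1.4, 4.5]
grip_width: 0.0001
grip_force: 2.4
[0.6422 0.1892 0.1175] [-3.5276 -1.3995  4.4947]
time: 14.1
position: [0.605, -0.1244, 0.2414]
tool_rot: [0.748, 0.664, 0.001, 0.002]
ft_force: [0.2, 0.2, -0.1]
grip_width: 0.0459
grip_force: 0.0
time: 14.6
position: [0.5902, -0.2415, 0.2408]
tool_rot: [0.748, 0.663, 0.001, 0.0]
ft_force: [-0.2, 0.4, -0.3]
grip_width: 0.0833
grip_force: 0.0
```

View pics/t4.png

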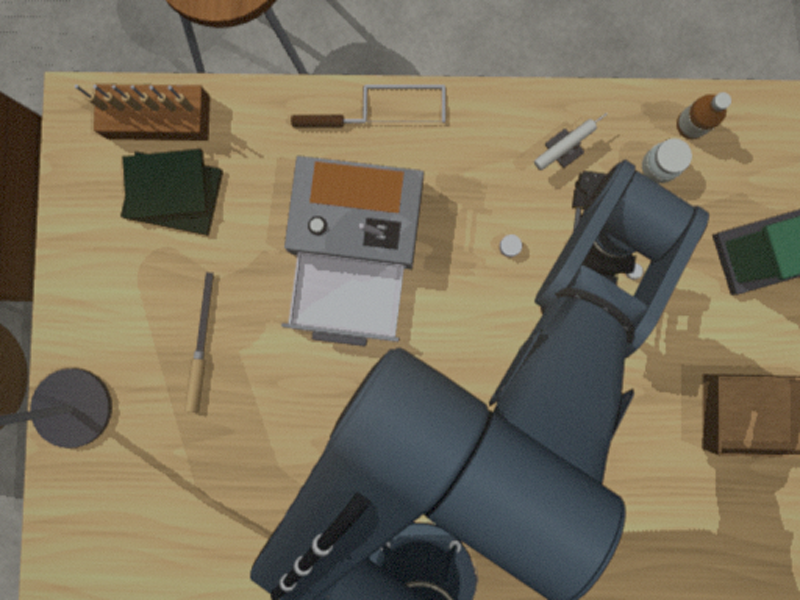

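Tray is out, bat free. Turn 90° so the fingers close along cabinet y, then locate the blanks with the wrist camera.

```bash
python3 -m pendant '[{"jaw":0.8,"linear":[0,0,0],"twist":7},{"jaw":0.8,"linear":[0,0,0],"twist":7},{"jaw":0.8,"linear":[0,0,0],"twist":7},{"jaw":0.8,"linear":[0,0,0],"twist":7},{"jaw":0.8,"linear":[0,0,0],"twist":7},{"jaw":0.8,"linear":[0,0,0],"twist":7},{"jaw":0.8,"linear":[0,0,0],"twist":7},{"jaw":0.8,"linear":[0,0,0],"twist":7},{"jaw":0.8,"linear":[0,0,0],"twist":7},{"jaw":0.8,"linear":[0,0,0],"twist":7},{"jaw":0.8,"linear":[0,0,0],"twist":7},{"jaw":0.8,"linear":[0,0,0],"twist":7}]' >/dev/null
python3 -m pendant '[{"jaw":0.8,"linear":[0,0,0],"twist":5.5},{"jaw":0.8,"linear":[0,0,0],"twist":0},{"jaw":0.8,"linear":[0,0,0],"twist":0}]' 
cat > bl.py <<'E'
from h import *
c=cam("wrist"); P=cloud(c); z=np.nan_to_num(P[...,2]); hsv=cv2.cvtColor(c["color"],cv2.COLOR_BGR2HSV)
m=((z>.008)&(z<.06)).astype(np.uint8); k,l,st,ce=cv2.connectedComponentsWithStats(m)
for i in range(1,k):
    if st[i,4]<60: continue
    w=P[l==i]; hs=hsv[l==i]; a,r=cv2.minEnclosingCircle((w[:,:2]*1000).astype(np.float32)); print(ce[i].round(),"centre",np.array(a),"r",r,"top",np.percentile(w[:,2],98),"hsv",np.median(hs,0))
t,r=tool(); print("tcp",t,L(t)); yawerr()
E
python3 bl.py; python3 - <<'E'
from h import *
to([.6229,-.288,.12])
E
```

```text
time: 15.9
position: [0.5903, -0.2395, 0.241]
tool_rot: [0.999, -0.053, 0.0, -0.0]
ft_force: [-0.2, -0.7, -0.8]
grip_width: 0.0695
grip_force: 0.0
[204.   5.] centre [ 765.9926 -208.6515] r 11.598247528076172 top 0.05991567423323183 hsv [ 19.  56. 108.]
[419.   3.] centre [ 751.7817 -432.3819] r 19.26634407043457 top 0.038733253742264884 hsv [21. 60. 76.]
[ 21. 147.] centre [634.6472  43.6959] r 114.54869079589844 top 0.05843563546947269 hsv [15.  7. 43.]
[508. 105.] centre [ 626.0101 -547.4847] r 28.205230712890625 top 0.02071822062002104 hsv [ 9. 21. 36.]
[183. 150.] centre [ 621.2738 -159.1294] r 19.993175506591797 top 0.028030645269068247 hsv [ 20.  15. 201.]
[376. 165.] centre [ 578.3562 -389.9096] r 14.920751571655273 top 0.022704691763520697 hsv [ 18.   21.5 207. ]
[294. 173.] centre [ 579.1967 -288.4229] r 14.739534378051758 top 0.02327266397375925 hsv [ 18.  18. 208.]
[277. 238.] centre [ 502.1701 -259.5784] r 27.75930404663086 top 0.029555882639341655 hsv [ 21.  51. 170.]
[359. 242.] centre [ 478.1758 -366.4736] r 21.391727447509766 top 0.0217190982707298 hsv [27. 97. 47.]
[288. 296.] centre [ 407.6619 -268.0529] r 14.92495059967041 top 0.02311769245990915 hsv [ 19.  15. 203.]
tcp [ 0.5902 -0.2398  0.241 ] [-0.0357 -0.3719  0.241 ]
tool y rel cab x deg -89.97931830192118
tool cm [ 3.762   4.4432 12.0981]
```

One blank has been knocked to (0.579,−0.288); the others are unmoved.

```bash
python3 - <<'E'
from h import *
to([.5792,-.2895,.020])
E
```

```text
tool cm [-0.5705  5.0577 22.0967]
```

```bash
python3 -m pendant '[{"jaw":0.75,"linear":[-0.28,2.5,1],"twist":0},{"jaw":0.75,"linear":[-0.28,2.55,2.5],"twist":0},{"jaw":0.75,"linear":[0,0,4],"twist":0},{"jaw":0.75,"linear":[0,0,4],"twist":0},{"jaw":0.75,"linear":[0,0,4],"twist":0},{"jaw":0.75,"linear":[0,0,3],"twist":0},{"jaw":0.75,"linear":[0,0,0],"twist":0}]' 15
python3 bl.py; python3 - <<'E'
from h import *
to([.5792,-.2895,.020])
E
```

```text
time: 16.53
position: [0.5744, -0.2873, 0.0489]
tool_rot: [0.998, -0.054, -0.006, -0.004]
ft_force: [-1.5, 0.3, 0.4]
grip_width: 0.0656
grip_force: 0.0
[ 32. 179.] centre [ 621.4467 -159.8454] r 20.260921478271484 top 0.027693378426643826 hsv [166.  13. 198.]
[420. 205.] centre [ 578.8746 -389.8166] r 14.953460693359375 top 0.02263619353901943 hsv [ 18.  16. 213.]
[256. 220.] centre [ 579.5529 -289.4338] r 15.01895523071289 top 0.022708054369764256 hsv [ 17.  40. 161.]
[184. 240.] centre [ 580.0377 -249.9858] r 11.410623550415039 top 0.05948652695089526 hsv [ 17. 127.  54.]
[321. 240.] centre [ 572.2504 -324.2202] r 11.505656242370605 top 0.0595318363616517 hsv [ 18. 119.  52.]
[225. 309.] centre [ 518.556  -262.6054] r 19.800739288330078 top 0.029189317154420025 hsv [ 21.  53. 134.]
tcp [ 0.5764 -0.2886  0.0523] [-0.0442 -0.4219  0.0523]
tool y rel cab x deg -90.12296610362426
tool cm [0.3153 0.069  3.2322]
```

```bash
python3 -m pendant '[{"jaw":0.75,"linear":[0.05,0,1.2],"twist":0},{"jaw":0.75,"linear":[0,0,1.2],"twist":0},{"jaw":0.75,"linear":[0,0,1.0],"twist":0},{"jaw":0.5,"linear":[0,0,0],"twist":0},{"jaw":0.2,"linear":[0,0,0],"twist":0},{"jaw":0.2,"linear":[0,0,0],"twist":0},{"jaw":0.2,"linear":[0,0,0],"twist":0},{"jaw":0.2,"linear":[0,0,0],"twist":0},{"jaw":0.2,"linear":[0,0,0],"twist":0},{"jaw":0.2,"linear":[0,0,0],"twist":0},{"jaw":0.2,"linear":[0,0,0],"twist":0}]' 15
python3 -m pendant '[{"jaw":0.2,"linear":[0,0,-0.5],"twist":0},{"jaw":0.2,"linear":[0,0,-1.5],"twist":0},{"jaw":0.2,"linear":[0,0,-3],"twist":0},{"jaw":0.2,"linear":[0,0,-4],"twist":0},{"jaw":0.2,"linear":[0,0,-2],"twist":0},{"jaw":0.2,"linear":[0,0,0],"twist":0}]'
python3 - <<'E'
from h import *
to(W(-.130,-.055,.07)); yawerr()
E
```

```text
time: 17.5
position: [0.5793, -0.2909, 0.0223]
tool_rot: [0.998, -0.055, 0.0, 0.0]
ft_force: [-0.5, 0.1, 2.5]
grip_width: 0.029
grip_force: 15.0
time: 18.0
position: [0.5822, -0.293, 0.1379]
tool_rot: [0.998, -0.055, 0.005, 0.003]
ft_force: [0.9, -0.8, 0.1]
grip_width: 0.0288
grip_force: 15.0
tool cm [ -9.4171 -37.0566   6.4843]
tool y rel cab x deg -90.22274590757762
```

```bash
python3 -m pendant '[{"jaw":0.2,"linear":[-0.94,-1.7,0],"twist":0},{"jaw":0.2,"linear":[-0.94,-3.4,0],"twist":0},{"jaw":0.2,"linear":[-0.94,-3.7,0],"twist":0},{"jaw":0.2,"linear":[-0.94,-3.7,0],"twist":0},{"jaw":0.2,"linear":[-0.94,-3.7,0],"twist":0},{"jaw":0.2,"linear":[-0.94,-3.7,0],"twist":0},{"jaw":0.2,"linear":[-0.94,-3.7,0],"twist":0},{"jaw":0.2,"linear":[-0.94,-3.7,0],"twist":0},{"jaw":0.2,"linear":[-0.94,-3.7,0],"twist":0},{"jaw":0.2,"linear":[-0.94,-3.7,0],"twist":0},{"jaw":0.2,"linear":[0,-2,0],"twist":0},{"jaw":0.2,"linear":[0,0,0],"twist":0}]' >/dev/null
python3 -m pendant '[{"jaw":0.2,"linear":[0,0,2],"twist":0},{"jaw":0.2,"linear":[0,0,2.4],"twist":0},{"jaw":0.2,"linear":[0,0,2],"twist":0},{"jaw":0.2,"linear":[0,0,0],"twist":0},{"jaw":0.2,"linear":[0,0,0],"twist":0},{"jaw":0.2,"linear":[0,0,0],"twist":0}]'
python3 - <<'E'
from h import *
to(W(-.130,-.055,.047)); yawerr()
P=cloud(cam("top")); l=np.array([L(p) for p in P.reshape(-1,3)[::1] if p[2]==p[2]])
w=l[(abs(l[:,2]-.024)<.004)&(abs(l[:,1])<.12)&(l[:,0]<-.08)&(l[:,0]>-.25)]; print("floor",np.percentile(w,[1,50,99],axis=0))
E
```

```text
time: 19.5
position: [0.5268, 0.0837, 0.0682]
tool_rot: [0.998, -0.056, 0.0, 0.0]
ft_force: [0.8, 0.3, 0.3]
grip_width: 0.0293
grip_force: 15.0
tool cm [ 0.3262 -0.1967  2.1236]
tool y rel cab x deg -90.27136811462833
floor [[-0.208  -0.0415  0.0202]
 [-0.1443  0.0756  0.0242]
 [-0.0811  0.0949  0.0278]]
```

```bash
python3 -m pendant '[{"jaw":0.2,"linear":[0.2,-0.1,1],"twist":0},{"jaw":0.2,"linear":[0,0,0.7],"twist":0},{"jaw":0.2,"linear":[0,0,0.35],"twist":0},{"jaw":0.2,"linear":[0,0,0],"twist":0},{"jaw":0.2,"linear":[0,0,0],"twist":0},{"jaw":0.42,"linear":[0,0,0],"twist":0},{"jaw":0.42,"linear":[0,0,0],"twist":0},{"jaw":0.42,"linear":[0,0,0],"twist":0},{"jaw":0.42,"linear":[0,0,0],"twist":0}]'
python3 -m pendant '[{"jaw":0.42,"linear":[0,0,-0.5],"twist":0},{"jaw":0.42,"linear":[0,0,-2],"twist":0},{"jaw":0.6,"linear":[0,0,-4],"twist":0},{"jaw":0.75,"linear":[0,0,-4],"twist":0},{"jaw":0.75,"linear":[0,0,-1],"twist":0},{"jaw":0.75,"linear":[0,0,0],"twist":0}]'
python3 bl.py;  python3 - <<'E'
from h import *
to([.5785,-.391,.0515])
E
```

```text
time: 20.3
position: [0.5286, 0.0852, 0.0476]
tool_rot: [0.998, -0.055, 0.0, -0.0]
ft_force: [0.3, -0.0, -0.3]
grip_width: 0.0362
grip_force: 0.0
time: 20.8
position: [0.531, 0.0851, 0.1663]
tool_rot: [0.998, -0.055, 0.004, -0.0]
ft_force: [-0.6, -0.8, 0.6]
grip_width: 0.0554
grip_force: 0.0
[501.  60.] centre [ 621.3721 -154.9348] r 19.529233932495117 top 0.02716736956296484 hsv [169.  13. 145.]
[196. 195.] centre [517.5225 142.061 ] r 119.74314880371094 top 0.04362663954109926 hsv [150.   4. 231.]
tcp [0.5293 0.0851 0.164 ] [-0.131  -0.0553  0.164 ]
tool y rel cab x deg -90.22365889044373
tool cm [10.1161 46.7788 11.2823]
```

```bash
python3 -m pendant '[{"jaw":0.75,"linear":[0.84,3.9,0],"twist":0},{"jaw":0.75,"linear":[0.84,3.9,0],"twist":0},{"jaw":0.75,"linear":[0.84,3.9,0],"twist":0},{"jaw":0.75,"linear":[0.84,3.9,0],"twist":0},{"jaw":0.75,"linear":[0.84,3.9,0],"twist":0},{"jaw":0.75,"linear":[0.84,3.9,0],"twist":0},{"jaw":0.75,"linear":[0.84,3.9,0],"twist":0},{"jaw":0.75,"linear":[0.84,3.9,0],"twist":0},{"jaw":0.75,"linear":[0.84,3.9,0],"twist":0},{"jaw":0.75,"linear":[0.84,3.9,0],"twist":0},{"jaw":0.75,"linear":[0.84,3.9,0],"twist":0},{"jaw":0.75,"linear":[0.84,3.9,0],"twist":0}]' >/dev/null
python3 -m pendant '[{"jaw":0.75,"linear":[0,0,3],"twist":0},{"jaw":0.75,"linear":[0,0,4],"twist":0},{"jaw":0.75,"linear":[0,0,4],"twist":0},{"jaw":0.75,"linear":[0,0,0],"twist":0},{"jaw":0.75,"linear":[0,0,0],"twist":0},{"jaw":0.75,"linear":[0,0,0],"twist":0}]'
python3 bl.py; python3 - <<'E'
from h import *
to([.5785,-.391,.021])
E
```

```text
time: 22.35
position: [0.5771, -0.3912, 0.0525]
tool_rot: [0.998, -0.055, 0.0, 0.0]
ft_force: [0.2, -0.0, 0.9]
grip_width: 0.0655
grip_force: 0.0
[504. 113.] centre [ 619.5083 -552.1096] r 36.213565826416016 top 0.022633816955842483 hsv [160.  19.  37.]
[252. 224.] centre [ 578.757  -390.7866] r 14.941646575927734 top 0.02276671072850275 hsv [ 17.  41. 158.]
[185. 239.] centre [ 583.1515 -354.8972] r 11.1044921875 top 0.05962154552038524 hsv [ 18. 127.  56.]
[320. 239.] centre [ 574.8503 -427.6408] r 11.23299789428711 top 0.05954798471337808 hsv [ 18. 120.  54.]
tcp [ 0.5781 -0.3921  0.0545] [-0.0314 -0.5245  0.0545]
tool y rel cab x deg -90.20795869257792
tool cm [ 0.0148 -0.1167  3.3493]
```

```bash
python3 -m pendant '[{"jaw":0.75,"linear":[0.05,-0.05,1.1],"twist":0},{"jaw":0.75,"linear":[0,0,1.1],"twist":0},{"jaw":0.75,"linear":[0,0,0.9],"twist":0},{"jaw":0.5,"linear":[0,0,0],"twist":0},{"jaw":0.2,"linear":[0,0,0],"twist":0},{"jaw":0.2,"linear":[0,0,0],"twist":0},{"jaw":0.2,"linear":[0,0,0],"twist":0},{"jaw":0.2,"linear":[0,0,0],"twist":0},{"jaw":0.2,"linear":[0,0,0],"twist":0},{"jaw":0.2,"linear":[0,0,0],"twist":0},{"jaw":0.2,"linear":[0,0,0],"twist":0}]' 15
python3 -m pendant '[{"jaw":0.2,"linear":[0,0,-0.5],"twist":0},{"jaw":0.2,"linear":[0,0,-1.5],"twist":0},{"jaw":0.2,"linear":[0,0,-3],"twist":0},{"jaw":0.2,"linear":[0,0,-4],"twist":0},{"jaw":0.2,"linear":[0,0,-2],"twist":0},{"jaw":0.2,"linear":[0,0,0],"twist":0},{"jaw":0.2,"linear":[0,0,0],"twist":0}]'
python3 - <<'E'
from h import *
to(W(-.130,.055,.07)); yawerr()
E
```

```text
time: 23.32
position: [0.5775, -0.3909, 0.0217]
tool_rot: [0.998, -0.055, 0.0, 0.0]
ft_force: [-0.7, 0.2, 1.0]
grip_width: 0.0288
grip_force: 15.0
time: 23.9
position: [0.5783, -0.3915, 0.1345]
tool_rot: [0.998, -0.055, 0.002, 0.002]
ft_force: [-0.1, 0.5, -0.3]
grip_width: 0.029
grip_force: 15.0
tool cm [-10.1173 -57.8758   6.2375]
tool y rel cab x deg -90.22239156669036
```

```bash
python3 -m pendant '[{"jaw":0.2,"linear":[-0.68,-1.9,0],"twist":0},{"jaw":0.2,"linear":[-0.68,-3.8,0],"twist":0},{"jaw":0.2,"linear":[-0.68,-3.8,0],"twist":0},{"jaw":0.2,"linear":[-0.68,-3.8,0],"twist":0},{"jaw":0.2,"linear":[-0.68,-3.8,0],"twist":0},{"jaw":0.2,"linear":[-0.68,-3.8,0],"twist":0},{"jaw":0.2,"linear":[-0.68,-3.8,0],"twist":0},{"jaw":0.2,"linear":[-0.68,-3.8,0],"twist":0},{"jaw":0.2,"linear":[-0.68,-3.8,0],"twist":0},{"jaw":0.2,"linear":[-0.68,-3.8,0],"twist":0},{"jaw":0.2,"linear":[-0.68,-3.8,0],"twist":0},{"jaw":0.2,"linear":[-0.68,-3.8,0],"twist":0}]' >/dev/null
python3 -m pendant '[{"jaw":0.2,"linear":[-0.68,-3.8,0],"twist":0},{"jaw":0.2,"linear":[-0.6,-3.8,0],"twist":0},{"jaw":0.2,"linear":[-0.6,-3.8,0],"twist":0},{"jaw":0.2,"linear":[0,-2.8,0],"twist":0},{"jaw":0.2,"linear":[0,0,0],"twist":0},{"jaw":0.2,"linear":[0,0,2.2],"twist":0},{"jaw":0.2,"linear":[0,0,2.2],"twist":0},{"jaw":0.2,"linear":[0,0,1.8],"twist":0},{"jaw":0.2,"linear":[0,0,0],"twist":0},{"jaw":0.2,"linear":[0,0,0],"twist":0},{"jaw":0.2,"linear":[0,0,0],"twist":0}]'
python3 - <<'E'
from h import *
to(W(-.130,.055,.0465)); yawerr()
E
```

```text
time: 25.82
position: [0.5417, 0.1954, 0.0695]
tool_rot: [0.998, -0.056, -0.0, 0.0]
ft_force: [-0.6, 0.2, 0.3]
grip_width: 0.0291
grip_force: 15.0
tool cm [0.0389 0.0731 2.2967]
tool y rel cab x deg -90.25553090980792
```

```bash
python3 -m pendant '[{"jaw":0.2,"linear":[0,0.05,1],"twist":0},{"jaw":0.2,"linear":[0,0,0.8],"twist":0},{"jaw":0.2,"linear":[0,0,0.45],"twist":0},{"jaw":0.2,"linear":[0,0,0],"twist":0},{"jaw":0.2,"linear":[0,0,0],"twist":0},{"jaw":0.42,"linear":[0,0,0],"twist":0},{"jaw":0.42,"linear":[0,0,0],"twist":0},{"jaw":0.42,"linear":[0,0,0],"twist":0},{"jaw":0.42,"linear":[0,0,0],"twist":0}]'
python3 -m pendant '[{"jaw":0.42,"linear":[0,0,-0.5],"twist":0},{"jaw":0.42,"linear":[0,0,-2],"twist":0},{"jaw":0.6,"linear":[0,0,-4],"twist":0},{"jaw":0.75,"linear":[0,0,-4],"twist":0},{"jaw":0.75,"linear":[0,0,-1],"twist":0},{"jaw":0.75,"linear":[0,0,0],"twist":0},{"jaw":0.75,"linear":[0,0,0],"twist":0}]'
python3 - <<'E'
from h import *
to([.4075,-.2695,.0515])
E
```

```text
time: 26.57
position: [0.5418, 0.1955, 0.0472]
tool_rot: [0.998, -0.055, 0.0, -0.0]
ft_force: [0.4, 0.5, -1.0]
grip_width: 0.0363
grip_force: 0.0
time: 27.15
position: [0.5415, 0.1954, 0.1624]
tool_rot: [0.998, -0.055, 0.001, -0.0]
ft_force: [-1.1, 0.1, -0.4]
grip_width: 0.0608
grip_force: 0.0
tool cm [-8.1874 47.688  11.0667]
```

```bash
python3 -m pendant '[{"jaw":0.75,"linear":[-0.68,3.97,0],"twist":0},{"jaw":0.75,"linear":[-0.68,3.97,0],"twist":0},{"jaw":0.75,"linear":[-0.68,3.97,0],"twist":0},{"jaw":0.75,"linear":[-0.68,3.97,0],"twist":0},{"jaw":0.75,"linear":[-0.68,3.97,0],"twist":0},{"jaw":0.75,"linear":[-0.68,3.97,0],"twist":0},{"jaw":0.75,"linear":[-0.68,3.97,0],"twist":0},{"jaw":0.75,"linear":[-0.68,3.97,0],"twist":0},{"jaw":0.75,"linear":[-0.68,3.97,0],"twist":0},{"jaw":0.75,"linear":[-0.68,3.97,0],"twist":0},{"jaw":0.75,"linear":[-0.68,3.97,0],"twist":0},{"jaw":0.75,"linear":[-0.68,3.97,0],"twist":0}]' >/dev/null
python3 -m pendant '[{"jaw":0.75,"linear":[0,0,3],"twist":0},{"jaw":0.75,"linear":[0,0,4],"twist":0},{"jaw":0.75,"linear":[0,0,4],"twist":0},{"jaw":0.75,"linear":[0,0,0],"twist":0},{"jaw":0.75,"linear":[0,0,0],"twist":0},{"jaw":0.75,"linear":[0,0,0],"twist":0}]'
python3 bl.py; python3 - <<'E'
from h import *
to([.4075,-.2695,.021])
E
```

```text
time: 28.65
position: [0.4076, -0.2687, 0.0522]
tool_rot: [0.998, -0.055, -0.0, -0.0]
ft_force: [1.1, -0.6, 0.0]
grip_width: 0.065
grip_force: 0.0
[216.  65.] centre [ 502.2928 -260.0139] r 27.626121520996094 top 0.029227409561516822 hsv [ 21.  55. 179.]
[414.  95.] centre [ 477.878  -367.0909] r 21.958309173583984 top 0.021647753163544187 hsv [41. 81. 56.]
[253. 226.] centre [ 407.8444 -268.535 ] r 14.892879486083984 top 0.022748513169888455 hsv [ 17.  41. 167.]
[185. 239.] centre [ 413.5643 -231.7475] r 11.287696838378906 top 0.05974775429810075 hsv [ 18. 126.  61.]
[320. 239.] centre [ 405.9035 -304.5643] r 11.172552108764648 top 0.05951388016520548 hsv [ 18. 118.  56.]
[192. 307.] centre [ 349.9717 -218.7583] r 14.847573280334473 top 0.022661929257120482 hsv [172. 115. 215.]
[319. 307.] centre [ 341.7973 -308.6961] r 11.017753601074219 top 0.022350198560306463 hsv [  3.  224.  115.5]
tcp [ 0.4085 -0.2694  0.0535] [-0.2132 -0.4207  0.0535]
tool y rel cab x deg -90.19936844563055
tool cm [-0.1055  0.0112  3.2495]
```

```bash
python3 -m pendant '[{"jaw":0.75,"linear":[0,0,1.1],"twist":0},{"jaw":0.75,"linear":[0,0,1.1],"twist":0},{"jaw":0.75,"linear":[0,0,0.9],"twist":0},{"jaw":0.5,"linear":[0,0,0],"twist":0},{"jaw":0.2,"linear":[0,0,0],"twist":0},{"jaw":0.2,"linear":[0,0,0],"twist":0},{"jaw":0.2,"linear":[0,0,0],"twist":0},{"jaw":0.2,"linear":[0,0,0],"twist":0},{"jaw":0.2,"linear":[0,0,0],"twist":0},{"jaw":0.2,"linear":[0,0,0],"twist":0},{"jaw":0.2,"linear":[0,0,0],"twist":0}]' 15
python3 -m pendant '[{"jaw":0.2,"linear":[0,0,-0.5],"twist":0},{"jaw":0.2,"linear":[0,0,-1.5],"twist":0},{"jaw":0.2,"linear":[0,0,-3],"twist":0},{"jaw":0.2,"linear":[0,0,-4],"twist":0},{"jaw":0.2,"linear":[0,0,-2],"twist":0},{"jaw":0.2,"linear":[0,0,0],"twist":0},{"jaw":0.2,"linear":[0,0,0],"twist":0}]'
python3 - <<'E'
from h import *
to(W(-.165,0,.07)); yawerr()
E
```

```text
time: 29.62
position: [0.4079, -0.2692, 0.0211]
tool_rot: [0.998, -0.055, 0.0, 0.0]
ft_force: [-0.2, 0.1, 3.5]
grip_width: 0.029
grip_force: 15.0
time: 30.2
position: [0.4082, -0.2695, 0.132]
tool_rot: [0.998, -0.055, 0.001, 0.001]
ft_force: [0.1, 0.4, -0.6]
grip_width: 0.0294
grip_force: 15.0
tool cm [  4.6781 -42.1071   6.128 ]
tool y rel cab x deg -90.22032350514802
```

```bash
python3 -m pendant '[{"jaw":0.2,"linear":[0.39,-2,0],"twist":0},{"jaw":0.2,"linear":[0.39,-3.8,0],"twist":0},{"jaw":0.2,"linear":[0.39,-3.8,0],"twist":0},{"jaw":0.2,"linear":[0.39,-3.8,0],"twist":0},{"jaw":0.2,"linear":[0.39,-3.8,0],"twist":0},{"jaw":0.2,"linear":[0.39,-3.8,0],"twist":0},{"jaw":0.2,"linear":[0.39,-3.8,0],"twist":0},{"jaw":0.2,"linear":[0.39,-3.8,0],"twist":0},{"jaw":0.2,"linear":[0.39,-3.8,0],"twist":0},{"jaw":0.2,"linear":[0.39,-3.8,0],"twist":0},{"jaw":0.2,"linear":[0.39,-3.8,0],"twist":0},{"jaw":0.2,"linear":[0.39,-2.1,0],"twist":0}]' >/dev/null
python3 -m pendant '[{"jaw":0.2,"linear":[0,0,0],"twist":0},{"jaw":0.2,"linear":[0,0,0],"twist":0},{"jaw":0.2,"linear":[0,0,2.2],"twist":0},{"jaw":0.2,"linear":[0,0,2.2],"twist":0},{"jaw":0.2,"linear":[0,0,1.6],"twist":0},{"jaw":0.2,"linear":[0,0,0],"twist":0},{"jaw":0.2,"linear":[0,0,0],"twist":0},{"jaw":0.2,"linear":[0,0,0],"twist":0}]'
python3 - <<'E'
from h import *
to(W(-.165,.0,.046)); yawerr()
E
```

```text
time: 31.87
position: [0.5008, 0.1432, 0.0709]
tool_rot: [0.998, -0.056, -0.0, 0.0]
ft_force: [0.1, 0.6, -0.7]
grip_width: 0.0292
grip_force: 15.0
tool cm [ 0.0492 -0.0554  2.4941]
tool y rel cab x deg -90.30867956464651
```

```bash
python3 -m pendant '[{"jaw":0.2,"linear":[0,0,1.2],"twist":0},{"jaw":0.2,"linear":[0,0,0.8],"twist":0},{"jaw":0.2,"linear":[0,0,0.45],"twist":0},{"jaw":0.2,"linear":[0,0,0],"twist":0},{"jaw":0.2,"linear":[0,0,0],"twist":0},{"jaw":0.42,"linear":[0,0,0],"twist":0},{"jaw":0.42,"linear":[0,0,0],"twist":0},{"jaw":0.42,"linear":[0,0,0],"twist":0},{"jaw":0.42,"linear":[0,0,0],"twist":0}]'
python3 -m pendant '[{"jaw":0.42,"linear":[0,0,-0.5],"twist":0},{"jaw":0.42,"linear":[0,0,-2],"twist":0},{"jaw":0.42,"linear":[0,0,-4],"twist":0},{"jaw":0.2,"linear":[-3,0,-4],"twist":0},{"jaw":0,"linear":[-3,0,-1],"twist":0},{"jaw":0,"linear":[-3,0,0],"twist":0},{"jaw":0,"linear":[0,0,0],"twist":0},{"jaw":0,"linear":[0,0,0],"twist":0}]'
python3 - <<'E'
from h import *
c=cam("wrist"); cv2.imwrite("pics/w5.png",c["color"]); P=cloud(c)
l=np.array([L(p) for p in P.reshape(-1,3)]).reshape(P.shape)
z=np.nan_to_num(l[...,2]); m=((z>.034)&(z<.055)&(l[...,0]>-.195)&(l[...,0]<-.085)&(abs(l[...,1])<.088)).astype(np.uint8)
k,lb,st,ce=cv2.connectedComponentsWithStats(m)
for i in range(1,k):
    if st[i,4]>60: a,r=cv2.minEnclosingCircle((l[lb==i][:,:2]*1000).astype(np.float32)); print(ce[i],a,r,np.percentile(l[lb==i][:,2],98))
k=l[(abs(z-.05)<.015)&(abs(l[...,1])<.05)&(l[...,0]<-.2)&(l[...,0]>-.26)]; print("bar",np.percentile(k,[1,99],axis=0))
to(W(-.260,0,.064))
E
```

```text
time: 32.62
position: [0.5011, 0.1442, 0.0467]
tool_rot: [0.998, -0.055, 0.0, -0.0]
ft_force: [0.0, -0.1, -0.3]
grip_width: 0.0361
grip_force: 0.0
time: 33.28
position: [0.4144, 0.1538, 0.1554]
tool_rot: [0.998, -0.055, -0.0, 0.0]
ft_force: [1.2, 0.7, 0.0]
grip_width: 0.0112
grip_force: 0.0
[181.5769  41.0351] (-129.964111328125, 56.13959884643555) 15.02021312713623 0.046922545546853614
[323.7923  44.5016] (-132.85313415527344, -54.38276672363281) 14.977962493896484 0.046744553594372754
[252.5178  89.5938] (-165.8731689453125, 1.1469861268997192) 14.826303482055664 0.04674481832586469
bar [[-0.2327 -0.0478  0.0385]
 [-0.2097  0.0489  0.0638]]
tool cm [-0.9686  0.0952  9.1321]
```

View pics/w5.png

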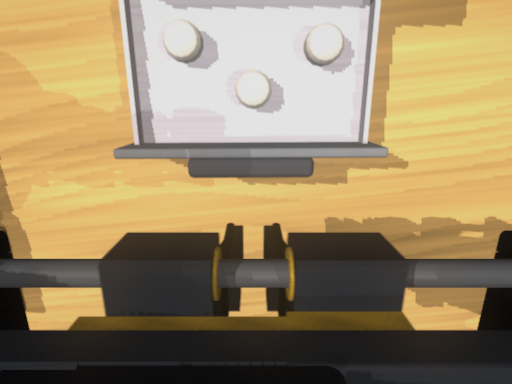

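Three blanks stand dome-up at (182,41), (324,45) and (253,89), tops at 47 mm; push bar at (251,166). Now push the tray home.

```bash
python3 -m pendant '[{"jaw":0,"linear":[-1.2,0,0],"twist":0},{"jaw":0,"linear":[0,0,3],"twist":0},{"jaw":0,"linear":[0,0,3.5],"twist":0},{"jaw":0,"linear":[0,0,3.1],"twist":0},{"jaw":0,"linear":[0,0,0],"twist":0},{"jaw":0,"linear":[0,0,0],"twist":0},{"jaw":0,"linear":[0.3,0,0],"twist":0},{"jaw":0,"linear":[0.5,0,0],"twist":0},{"jaw":0,"linear":[0.4,0,0],"twist":0},{"jaw":0,"linear":[0.3,0,0],"twist":0},{"jaw":0,"linear":[0.3,0,0],"twist":0},{"jaw":0,"linear":[0.3,0,0],"twist":0}]'
python3 - <<'E'
from h import *
print(L(tool()[0]))
E
```

```text
time: 34.33
position: [0.4252, 0.1526, 0.0595]
tool_rot: [0.998, -0.055, -0.0, -0.0]
ft_force: [-2.1, -0.2, 0.0]
grip_width: 0.0003
grip_force: 0.9
[-0.2416  0.0007  0.0595]
```

```bash
for i in 1 ; do python3 -m pendant '[{"jaw":0,"linear":[0.4,0,0],"twist":0},{"jaw":0,"linear":[0.45,0,0],"twist":0},{"jaw":0,"linear":[0.45,0,0],"twist":0},{"jaw":0,"linear":[0.45,0,0],"twist":0},{"jaw":0,"linear":[0.45,0,0],"twist":0},{"jaw":0,"linear":[0.45,0,0],"twist":0},{"jaw":0,"linear":[0.45,0,0],"twist":0},{"jaw":0,"linear":[0.45,0,0],"twist":0},{"jaw":0,"linear":[0.45,0,0],"twist":0},{"jaw":0,"linear":[0.45,0,0],"twist":0},{"jaw":0,"linear":[0.45,0,0],"twist":0},{"jaw":0,"linear":[0.45,0,0],"twist":0}]'; done
python3 -m pendant '[{"jaw":0,"linear":[0.45,0,0],"twist":0},{"jaw":0,"linear":[0.45,0,0],"twist":0},{"jaw":0,"linear":[0.45,0,0],"twist":0},{"jaw":0,"linear":[0.45,0,0],"twist":0},{"jaw":0,"linear":[0.45,0,0],"twist":0},{"jaw":0,"linear":[0.45,0,0],"twist":0},{"jaw":0,"linear":[0.45,0,0],"twist":0},{"jaw":0,"linear":[0.45,0,0],"twist":0},{"jaw":0,"linear":[0.45,0,0],"twist":0},{"jaw":0,"linear":[0.45,0,0],"twist":0},{"jaw":0,"linear":[0.4,0,0],"twist":0},{"jaw":0,"linear":[0.3,0,0],"twist":0}]'
python3 - <<'E'
from h import *
print(L(tool()[0]))
E
```

```text
time: 35.33
position: [0.4787, 0.1468, 0.0586]
tool_rot: [0.998, -0.055, -0.0, -0.0]
ft_force: [-3.3, 2.3, 1.3]
grip_width: 0.0004
grip_force: 1.7
time: 36.33
position: [0.5299, 0.1411, 0.0585]
tool_rot: [0.998, -0.056, -0.001, -0.0]
ft_force: [-6.9, 5.3, 2.9]
grip_width: 0.0007
grip_force: 3.8
[-0.1363  0.0005  0.0585]
```

Remaining about 2.5 cm, slowly.

```bash
python3 -m pendant '[{"jaw":0,"linear":[0.25,0,0],"twist":0},{"jaw":0,"linear":[0.25,0,0],"twist":0},{"jaw":0,"linear":[0.25,0,0],"twist":0},{"jaw":0,"linear":[0.25,0,0],"twist":0},{"jaw":0,"linear":[0.25,0,0],"twist":0},{"jaw":0,"linear":[0.25,0,0],"twist":0},{"jaw":0,"linear":[0.2,0,0],"twist":0},{"jaw":0,"linear":[0.2,0,0],"twist":0},{"jaw":0,"linear":[0.2,0,0],"twist":0},{"jaw":0,"linear":[0.15,0,0],"twist":0},{"jaw":0,"linear":[0,0,0],"twist":0}]'
python3 - <<'E'
from h import *
print(L(tool()[0]))
E
python3 -m pendant '[{"jaw":0,"linear":[0.1,0,0],"twist":0},{"jaw":0,"linear":[0.1,0,0],"twist":0},{"jaw":0,"linear":[0.1,0,0],"twist":0},{"jaw":0,"linear":[0,0,0],"twist":0}]'
python3 - <<'E'
from h import *
print(L(tool()[0]))
E
```

```text
time: 37.25
position: [0.5516, 0.1386, 0.0583]
tool_rot: [0.998, -0.055, -0.001, 0.0]
ft_force: [-4.5, 3.9, -0.9]
grip_width: 0.0003
grip_force: 2.2
[-0.1145  0.0002  0.0583]
time: 37.58
position: [0.5547, 0.1382, 0.0582]
tool_rot: [0.998, -0.055, -0.001, -0.0]
ft_force: [-3.6, 3.4, 0.2]
grip_width: 0.0005
grip_force: 2.3
[-0.1114  0.0002  0.0582]
```

```bash
python3 -m pendant '[{"jaw":0,"linear":[0.1,0,0],"twist":0},{"jaw":0,"linear":[0.1,0,0],"twist":0},{"jaw":0,"linear":[0.1,0,0],"twist":0},{"jaw":0,"linear":[0,0,0],"twist":0}]'
python3 - <<'E'
from h import *
print(L(tool()[0]))
E
python3 -m pendant '[{"jaw":0,"linear":[0.1,0,0],"twist":0},{"jaw":0,"linear":[0.1,0,0],"twist":0},{"jaw":0,"linear":[0,0,0],"twist":0}]'
python3 - <<'E'
from h import *
print(L(tool()[0]))
E
```

```text
time: 37.92
position: [0.5548, 0.1382, 0.0582]
tool_rot: [0.998, -0.055, -0.004, 0.0]
ft_force: [-8.4, 4.3, 4.6]
grip_width: 0.0004
grip_force: 4.6
[-0.1113  0.0002  0.0582]
time: 38.17
position: [0.5548, 0.1382, 0.0582]
tool_rot: [0.998, -0.055, -0.006, 0.0]
ft_force: [-11.3, 5.4, 7.9]
grip_width: 0.0006
grip_force: 6.1
[-0.1112  0.0002  0.0582]
```

```bash
python3 -m pendant '[{"jaw":0,"linear":[0.15,0,0],"twist":0},{"jaw":0,"linear":[0.15,0,0],"twist":0},{"jaw":0,"linear":[0.1,0,0],"twist":0},{"jaw":0,"linear":[0,0,0],"twist":0},{"jaw":0,"linear":[0,0,0],"twist":0}]'
python3 - <<'E'
from h import *
print(L(tool()[0]))
c=cam("wrist");P=cloud(c); l=P.reshape(-1,3); l=np.array([L(p) for p in l[np.nan_to_num(l[:,2])>.03]])
k=l[(abs(l[:,2]-.053)<.012)&(abs(l[:,1])<.05)&(l[:,0]<-.07)&(l[:,0]>-.2)]; print("bar",len(k),np.percentile(k,[1,50,99],axis=0))
E
```

```text
time: 38.58
position: [0.5549, 0.1382, 0.0582]
tool_rot: [0.998, -0.055, -0.01, 0.0]
ft_force: [-17.7, 5.7, 13.1]
grip_width: 0.0004
grip_force: 9.0
[-0.1111  0.0002  0.0582]
bar 1730 [[-0.1013 -0.0443  0.0576]
 [-0.0944  0.0008  0.0624]
 [-0.092   0.0485  0.0646]]
```

Hard stop reached at 18 N. Back off and check that it stays.

```bash
python3 -m pendant '[{"jaw":0,"linear":[-0.5,0,0],"twist":0},{"jaw":0,"linear":[-0.8,0,0],"twist":0},{"jaw":0,"linear":[-2,0,0],"twist":0},{"jaw":0,"linear":[-4,0,0],"twist":0},{"jaw":0,"linear":[-4,0,0],"twist":0},{"jaw":0,"linear":[0,0,-3],"twist":0},{"jaw":0,"linear":[0,0,-4],"twist":0},{"jaw":0.3,"linear":[0,0,-4],"twist":0},{"jaw":0.6,"linear":[0,0,-4],"twist":0},{"jaw":0.8,"linear":[0,0,-3],"twist":0},{"jaw":0.8,"linear":[0,0,0],"twist":0},{"jaw":0.8,"linear":[0,0,0],"twist":0}]'
python3 - <<'E'
from h import *
print(L(tool()[0]))
c=cam("wrist");P=cloud(c); l=P.reshape(-1,3); l=np.array([L(p) for p in l[np.nan_to_num(l[:,2])>.03]])
k=l[(abs(l[:,2]-.053)<.012)&(abs(l[:,1])<.05)&(l[:,0]<-.07)&(l[:,0]>-.2)]; print("bar",len(k),np.percentile(k,[1,50,99],axis=0))
cv2.imwrite("pics/w6.png",c["color"])
to(W(-.032,-.026,.25)); print(robot.get_obs()["q"])
E
```

```text
time: 39.63
position: [0.4555, 0.1492, 0.2413]
tool_rot: [0.998, -0.056, 0.005, -0.0]
ft_force: [-0.3, 0.2, -0.4]
grip_width: 0.0261
grip_force: 0.0
[-0.2112  0.0005  0.2413]
bar 2790 [[-0.1042 -0.0478  0.0479]
 [-0.0925  0.0016  0.0619]
 [-0.0805  0.0491  0.0641]]
tool cm [18.1049  2.5489 -0.9648]
[ 0.0835  0.3287  1.7949 -0.001   1.0133  1.7661]
```

View pics/w6.png

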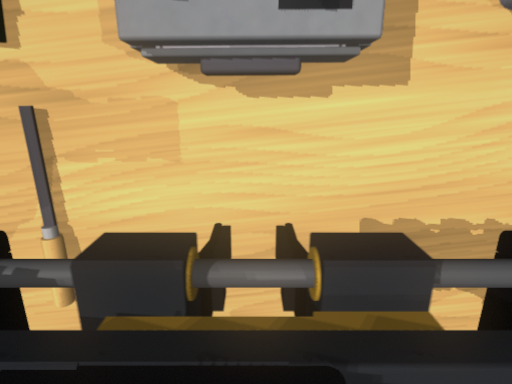

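Tray stays home, bar face at −0.104 (image (250,66)). Now the toggle: turn back 90° and go above the bat.

```bash
python3 -m pendant '[{"jaw":0.8,"linear":[0,0,0],"twist":-7},{"jaw":0.8,"linear":[0,0,0],"twist":-7},{"jaw":0.8,"linear":[0,0,0],"twist":-7},{"jaw":0.8,"linear":[0,0,0],"twist":-7},{"jaw":0.8,"linear":[0,0,0],"twist":-7},{"jaw":0.8,"linear":[0,0,0],"twist":-7},{"jaw":0.8,"linear":[0,0,0],"twist":-7},{"jaw":0.8,"linear":[0,0,0],"twist":-7},{"jaw":0.8,"linear":[0,0,0],"twist":-7},{"jaw":0.8,"linear":[0,0,0],"twist":-7},{"jaw":0.8,"linear":[0,0,0],"twist":-7},{"jaw":0.8,"linear":[0,0,0],"twist":-7}]' >/dev/null
python3 -m pendant '[{"jaw":0.8,"linear":[0,0,0],"twist":-5.8},{"jaw":0.8,"linear":[0,3.6,0],"twist":0},{"jaw":0.8,"linear":[0,3.6,0],"twist":0},{"jaw":0.8,"linear":[0,3.6,0],"twist":0},{"jaw":0.8,"linear":[0,3.6,0],"twist":0},{"jaw":0.8,"linear":[-2.8,2.6,0],"twist":0},{"jaw":0.8,"linear":[0,0,0],"twist":0},{"jaw":0.8,"linear":[0,0,0],"twist":0},{"jaw":0.8,"linear":[0,0,0],"twist":0}]'
python3 bat.py; python3 - <<'E'
from h import *
to(W(-.032,-.0282,.142))
E
```

```text
time: 41.43
position: [0.6167, 0.1019, 0.2362]
tool_rot: [0.747, 0.665, -0.002, -0.002]
ft_force: [-0.6, 0.3, -0.6]
grip_width: 0.0697
grip_force: 0.0
0.12 114 [-0.0421 -0.0582  0.116 ] [-0.0211 -0.0385  0.124 ]
0.13 25 [-0.0379 -0.0406  0.1268] [-0.0269 -0.0317  0.1338]
0.14 26 [-0.0373 -0.0358  0.1366] [-0.0268 -0.0286  0.1435]
0.15000000000000002 42 [-0.0376 -0.031   0.1461] [-0.0261 -0.0143  0.1539]
0.16000000000000003 147 [-0.037  -0.0253  0.156 ] [-0.0271 -0.0141  0.1601]
[-0.0462 -0.0287  0.2367]
tool y rel cab x deg -0.43958825907276605
tool cm [0.0688 1.454  9.4679]
```

```bash
python3 -m pendant '[{"jaw":0.8,"linear":[0.05,1.45,0],"twist":0.3},{"jaw":0.8,"linear":[0,0,0],"twist":0},{"jaw":0.8,"linear":[0,0,3],"twist":0},{"jaw":0.8,"linear":[0,0,3],"twist":0},{"jaw":0.8,"linear":[0,0,2.5],"twist":0},{"jaw":0.4,"linear":[0,0,0.95],"twist":0},{"jaw":0,"linear":[0,0,0],"twist":0},{"jaw":0,"linear":[0,0,0],"twist":0},{"jaw":0,"linear":[0,0,0],"twist":0},{"jaw":0,"linear":[0,0,0],"twist":0},{"jaw":0,"linear":[0,0,0],"twist":0},{"jaw":0,"linear":[0,0,0],"twist":0}]' 45 >/dev/null
python3 -m pendant '[{"jaw":0,"linear":[0,0,0],"twist":0},{"jaw":0,"linear":[0,0,0],"twist":0},{"jaw":0,"linear":[0,0,0],"twist":0},{"jaw":0,"linear":[0,0,0],"twist":0},{"jaw":0,"linear":[0,0,0],"twist":0},{"jaw":0,"linear":[0,0,0],"twist":0}]'
python3 - <<'E'
from h import *
p=L(tool()[0])+[0,0,.002]; d=p-[-.032,-.055,.095]; print(p,"r",np.hypot(d[1],d[2]),"ang",np.arctan2(d[1],d[2]))
E
```

```text
time: 42.98
position: [0.6309, 0.1016, 0.1443]
tool_rot: [0.748, 0.664, -0.001, -0.001]
ft_force: [-4.6, 1.6, 5.6]
grip_width: 0.0111
grip_force: 45.0
[-0.0317 -0.0281  0.1463] r 0.057958514757112244 ang 0.48305500954401304
```

```bash
python3 -m pendant '[{"jaw":0,"linear":[0.1,0,-0.18],"twist":0},{"jaw":0,"linear":[0.1,0,-0.18],"twist":0},{"jaw":0,"linear":[0.1,0,-0.18],"twist":0},{"jaw":0,"linear":[0.1,0,-0.18],"twist":0},{"jaw":0,"linear":[0.1,0,-0.2],"twist":0},{"jaw":0,"linear":[0,0,0],"twist":0},{"jaw":0,"linear":[0,0,0],"twist":0}]'
python3 - <<'E'
from h import *
p=L(tool()[0])+[0,0,.002]; d=p-[-.032,-.055,.095]; print(p,"r",np.hypot(d[1],d[2]),"ang",np.arctan2(d[1],d[2]))
E
```

```text
time: 43.57
position: [0.6314, 0.1056, 0.152]
tool_rot: [0.748, 0.664, -0.002, -0.001]
ft_force: [-4.1, -2.0, -6.6]
grip_width: 0.0108
grip_force: 45.0
[-0.0317 -0.024   0.154 ] r 0.06668969363263884 ang 0.4838240284097599
```

```bash
python3 -m pendant '[{"jaw":0,"linear":[0.1,0,-0.18],"twist":0},{"jaw":0,"linear":[-0.3,0,-0.15],"twist":0},{"jaw":0,"linear":[-0.3,0,-0.13],"twist":0},{"jaw":0,"linear":[-0.31,0,-0.12],"twist":0},{"jaw":0,"linear":[-0.32,0,-0.1],"twist":0},{"jaw":0,"linear":[-0.32,0,-0.09],"twist":0},{"jaw":0,"linear":[-0.32,0,-0.07],"twist":0}]'
python3 -m pendant '[{"jaw":0,"linear":[-0.33,0,-0.06],"twist":0},{"jaw":0,"linear":[-0.33,0,-0.04],"twist":0},{"jaw":0,"linear":[-0.33,0,-0.03],"twist":0},{"jaw":0,"linear":[-0.33,0,-0.01],"twist":0}]'
python3 - <<'E'
from h import *
p=L(tool()[0])+[0,0,.002]; d=p-[-.032,-.055,.095]; print(p,"r",np.hypot(d[1],d[2]),"ang",np.arctan2(d[1],d[2]))
E
```

```text
time: 44.15
position: [0.6297, 0.0902, 0.161]
tool_rot: [0.748, 0.663, 0.0, -0.002]
ft_force: [-4.3, 5.4, -9.4]
grip_width: 0.0109
grip_force: 45.0
time: 44.48
position: [0.6283, 0.0777, 0.1627]
tool_rot: [0.748, 0.663, 0.001, -0.002]
ft_force: [-3.1, 7.0, -8.6]
grip_width: 0.0107
grip_force: 45.0
[-0.0317 -0.0521  0.1647] r 0.06974940135176876 ang 0.04113822507827473
```

```bash
python3 -m pendant '[{"jaw":0,"linear":[-0.34,0,0.01],"twist":0},{"jaw":0,"linear":[-0.34,0,0.03],"twist":0},{"jaw":0,"linear":[-0.34,0,0.05],"twist":0},{"jaw":0,"linear":[-0.34,0,0.06],"twist":0},{"jaw":0,"linear":[-0.34,0,0.08],"twist":0},{"jaw":0,"linear":[-0.33,0,0.1],"twist":0},{"jaw":0,"linear":[-0.33,0,0.12],"twist":0},{"jaw":0,"linear":[-0.33,0,0.13],"twist":0},{"jaw":0,"linear":[-0.32,0,0.15],"twist":0},{"jaw":0,"linear":[-0.32,0,0.17],"twist":0},{"jaw":0,"linear":[0,0,0],"twist":0},{"jaw":0,"linear":[0,0,0],"twist":0}]'
python3 - <<'E'
from h import *
p=L(tool()[0])+[0,0,.002]; d=p-[-.032,-.055,.095]; print(p,"r",np.hypot(d[1],d[2]),"ang",np.arctan2(d[1],d[2]))
E
```

```text
time: 45.48
position: [0.6247, 0.0431, 0.1543]
tool_rot: [0.748, 0.663, 0.0, -0.001]
ft_force: [-4.1, 2.8, -5.3]
grip_width: 0.0091
grip_force: 44.8
[-0.0316 -0.0869  0.1563] r 0.06912093060134139 ang -0.47950545685392065
```

```bash
python3 -m pendant '[{"jaw":0,"linear":[-0.1,0,0.05],"twist":0},{"jaw":0,"linear":[-0.05,0,0.05],"twist":0},{"jaw":0,"linear":[0,0,0],"twist":0},{"jaw":0,"linear":[0.12,0,0.25],"twist":0},{"jaw":0,"linear":[0.12,0,0.25],"twist":0},{"jaw":0,"linear":[0.12,0,0.25],"twist":0},{"jaw":0,"linear":[0,0,0],"twist":0}]'
python3 -m pendant '[{"jaw":0.3,"linear":[0,0,0],"twist":0},{"jaw":0.7,"linear":[0,0,0],"twist":0},{"jaw":0.7,"linear":[0,0,0],"twist":0},{"jaw":0.7,"linear":[0,0,0],"twist":0},{"jaw":0.7,"linear":[0,0,-2],"twist":0},{"jaw":0.7,"linear":[0,0,-4],"twist":0},{"jaw":0.7,"linear":[-2,0,-3],"twist":0},{"jaw":0.7,"linear":[-3,0,0],"twist":0},{"jaw":0.7,"linear":[0,0,0],"twist":0},{"jaw":0.7,"linear":[0,0,0],"twist":0}]'
python3 bat.py
```

```text
time: 46.07
position: [0.6252, 0.0431, 0.148]
tool_rot: [0.748, 0.664, -0.001, 0.001]
ft_force: [-7.8, -2.9, 5.0]
grip_width: 0.0088
grip_force: 44.8
time: 46.9
position: [0.6213, -0.0066, 0.2375]
tool_rot: [0.749, 0.663, 0.002, 0.002]
ft_force: [-0.5, 0.2, 0.4]
grip_width: 0.0591
grip_force: 0.0
0.12 186 [-0.0428 -0.0642  0.116 ] [-0.0213 -0.0448  0.1239]
0.13 75 [-0.0377 -0.0679  0.126 ] [-0.0265 -0.0604  0.1339]
0.14 84 [-0.0374 -0.0736  0.1361] [-0.0259 -0.0648  0.144 ]
0.15000000000000002 92 [-0.0372 -0.0781  0.1461] [-0.026  -0.0697  0.1539]
0.16000000000000003 207 [-0.0371 -0.0863  0.156 ] [-0.0262 -0.0743  0.1623]
[-0.0305 -0.1356  0.2366]
tool y rel cab x deg -0.8038197315310668
```

```bash
python3 -m pendant '[{"jaw":0.7,"linear":[-4,0,0],"twist":0.5},{"jaw":0.7,"linear":[-4,0,0],"twist":0},{"jaw":0.7,"linear":[-4,0,0],"twist":0},{"jaw":0.7,"linear":[-4,0,0],"twist":0},{"jaw":0.7,"linear":[-4,0,0],"twist":0},{"jaw":0.7,"linear":[0,0,0],"twist":0},{"jaw":0.7,"linear":[0,0,0],"twist":0}]' >/dev/null
python3 - <<'E'
from h import *
d0=np.load("scene0.npz"); c=cam("scene"); P1=cloud(c)
for n,P in (("start",d0["P"]),("now",P1)):
    l=np.array([L(p) for p in P.reshape(-1,3)[np.nan_to_num(P[...,2]).ravel()>.122]])
    l=l[(abs(l[:,0]+.032)<.012)&(abs(l[:,1]+.055)<.06)&(l[:,2]<.18)]
    print(n,len(l),l.mean(0),np.percentile(l,[2,98],axis=0))
    A=np.polyfit(l[:,2],l[:,1],1); print("slope rad",np.arctan(A[0]))
u,v=276,196
f=lambda im:cv2.resize(im[v-45:v+45,u-55:u+65],(400,300),interpolation=cv2.INTER_CUBIC)
t=cam("top"); 
g=lambda im:cv2.resize(im[90:180,175:295],(400,300),interpolation=cv2.INTER_CUBIC)
cv2.imwrite("pics/cmp.png",np.vstack([np.hstack([f(d0["color"]),f(c["color"])]),np.hstack([g(np.load("top0.npz")["color"]),g(t["color"])])]))
E
```

```text
start 57 [-0.027  -0.0793  0.1424] [[-0.0323 -0.0896  0.1224]
 [-0.0232 -0.0667  0.1596]]
slope rad -0.4575262700555548
now 61 [-0.0274 -0.077   0.143 ] [[-0.0342 -0.0869  0.124 ]
 [-0.0229 -0.064   0.1609]]
slope rad -0.4094875197258027
```

View pics/cmp.png

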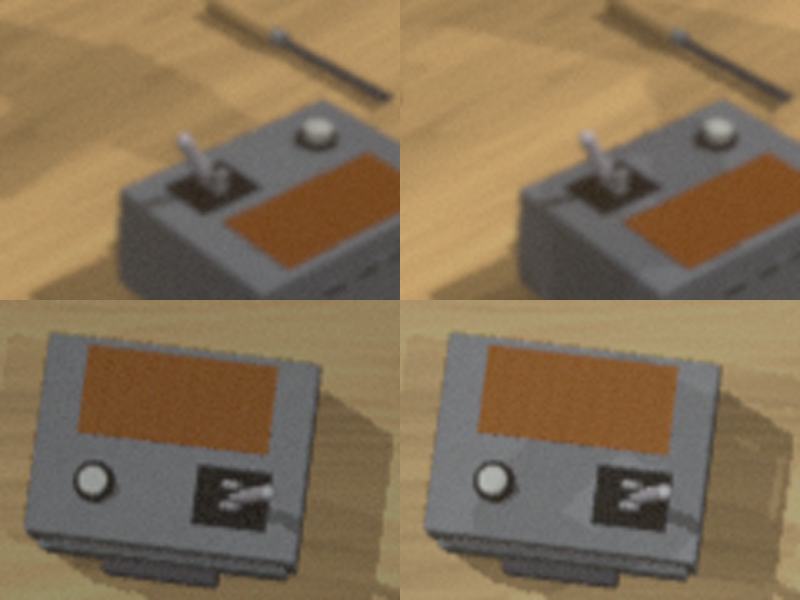

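Bat is on the locked side, seated height, but leaning about 0.05 rad less than at the start (edge of the play). I'll nudge it gently right so it settles properly.

```bash
python3 -m pendant '[{"jaw":0,"linear":[4,0,0],"twist":0},{"jaw":0,"linear":[4,0,0],"twist":0},{"jaw":0,"linear":[4,0,0],"twist":0},{"jaw":0,"linear":[4,0,0],"twist":0},{"jaw":0,"linear":[4,0,0],"twist":0},{"jaw":0,"linear":[4,0,0],"twist":0},{"jaw":0,"linear":[4,0,0],"twist":0},{"jaw":0,"linear":[1.2,0,0],"twist":0},{"jaw":0,"linear":[0,0,0],"twist":0},{"jaw":0,"linear":[0,0,0],"twist":0},{"jaw":0,"linear":[0,0,0],"twist":0},{"jaw":0,"linear":[0,0,0],"twist":0}]'
python3 - <<'E'
from h import *
to(W(-.032,-.043,.160)); print(L(tool()[0]))
E
```

```text
time: 48.63
position: [0.6315, 0.0849, 0.2356]
tool_rot: [0.751, 0.66, -0.0, 0.0]
ft_force: [0.2, -0.7, -0.1]
grip_width: 0.001
grip_force: 0.0
tool cm [ 0.1597 -0.2752  7.5599]
[-0.0293 -0.0446  0.2356]
```

```bash
python3 -m pendant '[{"jaw":0,"linear":[0.2,-0.28,2],"twist":0},{"jaw":0,"linear":[0,0,3],"twist":0},{"jaw":0,"linear":[0,0,2.5],"twist":0},{"jaw":0,"linear":[0,0,0],"twist":0},{"jaw":0,"linear":[-0.8,0,0],"twist":0},{"jaw":0,"linear":[-0.6,0,0],"twist":0},{"jaw":0,"linear":[-0.4,0,0],"twist":0},{"jaw":0,"linear":[-0.4,0,0],"twist":0},{"jaw":0,"linear":[-0.3,0,0],"twist":0},{"jaw":0,"linear":[-0.2,0,0],"twist":0},{"jaw":0,"linear":[0,0,0],"twist":0}]'
python3 - <<'E'
from h import *
print(L(tool()[0]))
E
```

```text
time: 49.55
position: [0.6273, 0.0645, 0.1624]
tool_rot: [0.752, 0.659, 0.004, -0.001]
ft_force: [1.6, 8.9, 0.7]
grip_width: 0.0003
grip_force: 4.3
[-0.0313 -0.0653  0.1624]
```

```bash
python3 -m pendant '[{"jaw":0,"linear":[-0.2,0,0],"twist":0},{"jaw":0,"linear":[0,0,0],"twist":0},{"jaw":0,"linear":[1,0,0],"twist":0},{"jaw":0,"linear":[1.5,0,0],"twist":0},{"jaw":0,"linear":[0,0,-3],"twist":0},{"jaw":0,"linear":[0,0,-4],"twist":0},{"jaw":0.5,"linear":[-4,0,-2],"twist":0},{"jaw":0.5,"linear":[-4,0,0],"twist":0},{"jaw":0.5,"linear":[-1,0,0],"twist":0},{"jaw":0.5,"linear":[0,0,0],"twist":0},{"jaw":0.5,"linear":[0,0,0],"twist":0}]'
python3 bat.py
python3 -m pendant '[{"jaw":0.7,"linear":[-4,0,0],"twist":0.5},{"jaw":0.7,"linear":[-4,0,0],"twist":0},{"jaw":0.7,"linear":[-4,0,0],"twist":0},{"jaw":0.7,"linear":[-4,0,0],"twist":0},{"jaw":0.7,"linear":[-4,0,0],"twist":0},{"jaw":0.7,"linear":[0,0,0],"twist":0},{"jaw":0.7,"linear":[0,0,0],"twist":0}]' >/dev/null
python3 - <<'E'
from h import *
d0=np.load("scene0.npz"); c=cam("scene"); P1=cloud(c)
for n,P in (("start",d0["P"]),("now",P1)):
    l=np.array([L(p) for p in P.reshape(-1,3)[np.nan_to_num(P[...,2]).ravel()>.122]])
    l=l[(abs(l[:,0]+.032)<.012)&(abs(l[:,1]+.055)<.06)&(l[:,2]<.18)]
    print(n,len(l),l.mean(0),np.percentile(l,[2,98],axis=0)); print("slope",np.arctan(np.polyfit(l[:,2],l[:,1],1)[0]))
t=cam("top"); cv2.imwrite("pics/t9.png",cv2.resize(t["color"],(800,600)))
P=cloud(t); l=np.array([L(p) for p in P.reshape(-1,3) if p[2]==p[2]]); k=l[(abs(l[:,2]-.055)<.012)&(abs(l[:,1])<.045)&(l[:,0]<-.07)&(l[:,0]>-.26)]; print("bar",np.percentile(k[:,0],[2,98]))
E
```

```text
time: 50.47
position: [0.6171, -0.002, 0.2492]
tool_rot: [0.752, 0.66, -0.0, -0.001]
ft_force: [-0.6, 0.2, -0.7]
grip_width: 0.0259
grip_force: 0.0
0.12 182 [-0.0429 -0.0654  0.116 ] [-0.0215 -0.0445  0.1239]
0.13 75 [-0.0372 -0.0696  0.1263] [-0.0263 -0.0619  0.1339]
0.14 85 [-0.0372 -0.0764  0.136 ] [-0.0259 -0.0672  0.1439]
0.15000000000000002 99 [-0.0371 -0.081   0.146 ] [-0.0261 -0.0722  0.1539]
0.16000000000000003 156 [-0.0371 -0.0882  0.156 ] [-0.0264 -0.0776  0.1605]
[-0.0344 -0.1318  0.2489]
tool y rel cab x deg -1.2391873522616985
start 57 [-0.027  -0.0793  0.1424] [[-0.0323 -0.0896  0.1224]
 [-0.0232 -0.0667  0.1596]]
slope -0.4575262700555548
now 57 [-0.0273 -0.0791  0.1422] [[-0.0337 -0.0892  0.1236]
 [-0.0233 -0.0652  0.1587]]
slope -0.4705219246984783
bar [-0.1036 -0.0803]
```

View pics/t9.png

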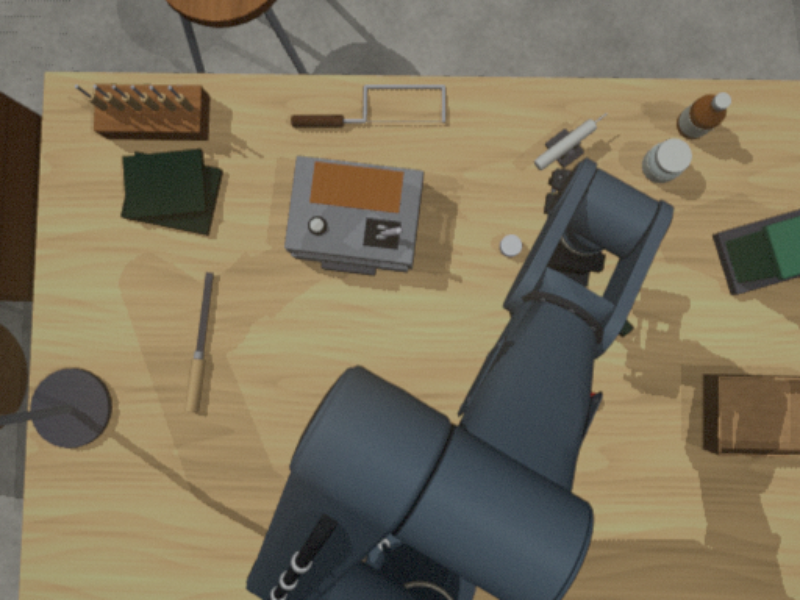

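Bat at (388,233) matches its starting locked pose, the tray is home (bar at (350,267)), tin and file are where they were, and the arm is clear. Handing in.

```bash
python3 -c "
from rig import robot
print(robot.hand_in())"
```

```text
the job is handed in; nothing more can be done
None
```

The job is handed in (no verdict came back): the three white blanks present stand dome-up in the closed tray, the toggle is back seated on the locked side, and I touched none of the bystanders or the pink and red look-alikes.

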